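Put the check weights away in the locked slide-out store

ROBOT

A 7-joint arm with a two-finger parallel gripper is mounted at the origin on a cart in front of the work surface, level with it; the furniture and walls round the work are solid. World frame = base frame: x ahead of the robot, y to its left, z up, the work surface at z = 0. Lengths are in m, angles in rad, forces in N, time in s.
With the tool pointing down it reaches from about 0.425 to 1.025 m from the base axis. Payload 9.4 kg.
Tool frame: the origin (TCP) lies on the centre line of the jaws, within the pads' length; the fingertips stand 11 mm ahead of it and the grasp point (between the pads) lies 8 mm behind it; z points along the fingers, y is the line along which they close (so a half turn about z gives the same grasp; the last joint's range is limited). The gripper opens to 93 mm and grips with 3 to 60 N. Pads are 15 mm wide; open, the fingers measure 128 mm over their backs; the gripper's body (75 mm by 188 mm) begins 65 mm behind the grasp point.
Start: joints at [1.21, 0.599, -0.003, 1.599, 0.002, 0.943, -0.08], TCP at [0.203, -0.696, 0.192] pointing down, gripper open.
Joint ranges: [-2.57, 2.57], [-0.35, 1.97], [-1.29, 1.29], [0.11, 2.56], [-1.05, 4.19], [0.11, 1.86], [-2.63, 2.63]. Speed limits (rad/s): [2.22, 2.22, 3.01, 3.01, 3.14, 3.14, 3.14].

INTERFACE

Orientations are given as a unit quaternion [w, x, y, z].
In Python, from workcell import arm gives the robot as it stands. The module is installed in compiled form; this text tells all that it offers.
- The arm moves only by the tool carry_out, never from a script. Its argument "motion" is a list of rows, each a list of 7 numbers: the finger opening in cm, from 0 to 9.3, then the shift along the tool's x, y, z in cm, then the turn, a rotation vector about the tool's x, y, z in rad. A call has 1 to 5 rows; each row is the pose to reach, as a shift and turn from the pose commanded when the call began, along the tool's axes at that moment; what a row does not reach only later rows make up. A row lasts 1/10 s, in which the tool goes at most 50 mm and 8.59 degrees, less where a joint would pass 70% of its speed; a pose out of reach is approached as far as the arm can. A call with a gripper value outside its range is refused whole. The fingers move at their own pace and stop on an object; "force" is the grip in N (left out, the last holds). Time passes only in rows, so rows that repeat a pose let the fingers close. It gives the time, the measured TCP pose, the force, the opening and the grip force at its end, in the units of the state.
- arm.state(): the state, without advancing time (a new reading comes with each control period).
- arm.read_camera(name): name is "scene" or "side" or "wrist"; returns the picture (420x560x3 uint8, blue, green, red); there is no depth.
- arm.get_calibration(name): a dict with "camera_matrix" (3x3 intrinsics, pixels), "k1" (the pictures are not rectified: a ray, as slopes to the right and down, at radius r is drawn at 1 + k1 r^2 times it, then the intrinsics apply), "R" (3x3) and "t" (3): a world point X has camera coordinates R X + t; the wrist camera has in their place "mount" (4x4, takes a point from camera to tool coordinates, whose origin is the TCP and whose axes are the flange's). Camera axes: x right, y down, z forward; pixel columns grow to the right and rows downward; lengths in m; the calibration is good to about 2 mm. A picture is of the moment at which its call begins: read the wrist's pose just before it. get_calibration takes no time and is no camera call.
- arm.hand_in(): hands the job in; it is judged then, once.
The state is a dict: "time": time; "joint_pos": joint angles; "joint_vel": joint speeds; "tau": joint torques, N m; "tcp_pos": TCP position; "eef_rot": TCP orientation; "contact_force": force on the tool from outside, world axes, zero at the start; "wrist_torque": the same for the moment, N m; "grip_width": finger opening in m; "grasp_force": force on a finger pad.
Only numpy, scipy, OpenCV 4.12 (cv2) and the standard library are available. Lean on these libraries where they do the work, as an engineer would, in place of code of your own. Each camera call takes 0.05 s, during which the arm holds its last target. There are 200 camera calls.

TASK

Put the check weights away in the weight store: holding the thumb release on its handle squeezed, draw the locked shuttle fully out to its end stop and let it lock, then stand each weight that is there on the tray and slide it under the lips of a slot of its own size, right to the back - small ones in the two narrow outer slots, large ones in the two wide middle slots. Then, with the release held again, slide the shuttle fully home under the dust cover and let go so that it locks; leave the other things on the bench alone.

Things in the scene. Friction and masses are not known exactly. Their poses are not given: they have to be found in the camera images.
- shuttle (a joint): How far the sliding tray is drawn out, m: 0 = home under the cover, 0.156 = fully out (it slides to the robot, along -x of store; end stops 1 mm beyond). A sprung pawl in a 12 mm pitch rack locks it at 0, 12, 24 .. 156 mm wherever the release is not held, with 1 mm of play. Unlocked it slides with 2 to 4 N.
- release (a joint): Thumb release, m: 0 = fully out (pawl engaged, locked), 0.006 = fully pressed; the shuttle slides only past about 0.0047. Spring 3 N at rest, 6 N fully pressed. It moves along -y of store (to the robot's right). Let go over a rack tooth it stays part way until the shuttle reaches the next notch.
- store: Weight store, fixed: grey bed 345 x 214 x 8 mm. Origin on the worktop under mid-width; +x away from the robot (into the cover), +y left. Bed from x = -0.290 to 0.055. Clear dust cover x = -0.085 to 0.053, |y| < 0.107, open to the front (-x) only; roof 66 to 71 mm over the worktop. Rails and a toothed rack on the bed reach 12 mm.
- grip (a point): Middle of the shuttle's handle at gripping height, 60 mm over the worktop, moving with the shuttle; axes as store. Handle: upright black post before the tray, 26 mm in x, 20 mm in y, top at 78 mm. With the release pad on its left it measures 28 mm across y (y = -0.010 to +0.018 from here), 22 mm when squeezed.
- pad (a point): Middle of the outer face of the release, a grey pad on the handle's left (+y) side, 22 mm in x, 28 mm high (46 to 74 mm over the worktop), 8 mm proud when out, 2 mm when pressed. Squeeze it against the post between the fingers. A thin pawl hangs below it. Axes as store.
- small_1: Small knobbed check weight, brass-coloured, 50 g: round base 28 mm in diameter and 15 mm high, on it a stem and knob 14 mm in diameter up to 30 mm. Origin: middle of its underside, z up. May be absent.
- small_2: A second small check weight, like small_1. May be absent.
- large_1: Large knobbed check weight, grey, 200 g: round base 42 mm in diameter and 18 mm high, on it a stem up to 16 mm and a knob 14 mm in diameter up to 36 mm. Origin: middle of its underside, z up. May be absent.
- large_2: A second large check weight, like large_1. May be absent.
- slot_small_l (a point): Where a small weight's underside centre is when fully in the leftmost slot; moves with the shuttle, axes as store, +x = the way in. On the tray floor, 18 mm over the worktop. Channel 33 mm wide between 6 mm walls, under two side lips 21 mm apart (the stem passes between); lips from 17 to 19.5 mm over the tray floor; back stop 14 mm beyond.
- slot_small_r (a point): The same for the rightmost slot, also small. For all four: a weight goes in only by standing it on the open apron before the slot and sliding it in under the lips. In x from this point: walls begin at -34 mm (rounded noses), lips at -23 mm, a 4 mm high front rim of the tray at -91 mm, the handle (mid-width) at -125 mm.
- slot_large_l (a point): The same for the left of the two middle slots, which are for large weights: channel 47 mm wide, lips 25 mm apart, from 20 to 22.5 mm over the tray floor, back stop 21 mm beyond.
- slot_large_r (a point): The same for the right of the two middle slots, also large. Neighbouring slots' centres: small to large 46 mm, large to large 53 mm. With the shuttle home the seats are at x = 0.013 of store.
- test_stand: Bystander: tall fixed force test stand to the right of the store, its base about 0.24 m wide and 0.35 m deep, with a column and a hanging gauge that reach far above it. Its left side is at about y = -0.13. The arm must swing clear of it. Origin: middle of its foot, on the worktop.
- platen: Bystander: disc-shaped gauge tip with a stem, 29 x 29 x 22 mm, among the weights. Origin: middle of its underside.
- thumb_screw: Bystander: brass-coloured thumb screw with a straight stem, 23 x 23 x 32 mm, among the weights. Origin: middle of its underside.
- hex_key: Bystander: black hex key, 30 x 79 x 8 mm, near the front edge of the worktop.
- caliper: Bystander: caliper, 69 x 230 x 13 mm, near the front edge on the right.

How it is judged:
On the way, in this order (a step that is already met when the one before it is completed fails the run):
1. the shuttle is drawn fully out and locked there, release let go (value of joint shuttle above 0.152 m and value of joint release below 0.0015 m), for 0.2 s.
2. with the shuttle still out, every weight stands fully in a slot of its size (value of joint shuttle above 0.152 m and (distance between small_1 and slot_small_l below 0.007 m or distance between small_1 and slot_small_r below 0.007 m) and angle between each of small_1, small_2, large_1, large_2's own z axis and vertical below 0.12 rad and (distance between small_2 and slot_small_l below 0.007 m or distance between small_2 and slot_small_r below 0.007 m) and (distance between large_1 and slot_large_l below 0.007 m or distance between large_1 and slot_large_r below 0.007 m) and (distance between large_2 and slot_large_l below 0.007 m or distance between large_2 and slot_large_r below 0.007 m)), for 0.2 s.
At the end, for the whole second after the job is handed in: The shuttle is home (within 4 mm) and locked with the release out (within 1.5 mm), and every weight present stands upright, at rest, fully in a slot of its own size (within 7 mm of the slot's seat) ((distance between small_1 and slot_small_l below 0.007 m or distance between small_1 and slot_small_r below 0.007 m) and angle between each of small_1, small_2, large_1, large_2's own z axis and vertical below 0.12 rad and (distance between small_2 and slot_small_l below 0.007 m or distance between small_2 and slot_small_r below 0.007 m) and (distance between large_1 and slot_large_l below 0.007 m or distance between large_1 and slot_large_r below 0.007 m) and (distance between large_2 and slot_large_l below 0.007 m or distance between large_2 and slot_large_r below 0.007 m) and value of joint shuttle below 0.004 m and value of joint release below 0.0015 m and linear speed of each of small_1, small_2, large_1, large_2 below 0.01 m/s); the robot touches nothing.
It fails at once if the platen is moved by more than 4 cm (distance of platen from where it was at the start of the episode above 0.04 m).
It fails at once if the thumb screw is moved by more than 4 cm (distance of thumb_screw from where it was at the start of the episode above 0.04 m).
It fails at once if the hex key is moved by more than 4 cm (distance of hex_key from where it was at the start of the episode above 0.04 m).
It fails at once if the caliper is moved by more than 4 cm (distance of caliper from where it was at the start of the episode above 0.04 m).
Of small_1, small_2, large_1, large_2 only 3 to 4 are there at a start; the rules pass over those that are not, and their reading is None.
At some moment in a run one of small_1, small_2, large_1, large_2 may be knocked a few centimetres aside while the robot is not near it.
Once in a run the grip may slacken for a moment while it holds something.
It also fails if it takes over 210 s, if anything falls off the work surface, if the arm or the gripper's body presses on something with over 40 N, if the wrist force passes 120 N, or if a joint passes its speed limit or range.

## Working session

There is one attempt and no reset: what is moved stays moved. The work goes in short steps, Python scripts to look and compute and a tool call to move; the robot and the scene stay as the last step left them, time stands still between calls to the robot, and variables do not carry over. Pictures are saved under pics/ and viewed, at most 14 in all, crops included, and the job is handed in when it is done.

Besides the shell and the picture viewer there is one more tool, called after "Request:" in YAML: its name, and indented under it one key for each argument. carry_out: Moves the arm, as the interface text tells. Its arguments: {"type":"object","properties":{"motion":{"type":"array"},"force":{"type":"number"}},"required":["motion"]}

```bash
mkdir -p pics; cat > h.py <<'E'
import numpy as np, cv2
from workcell import arm
from scipy.spatial.transform import Rotation as Ro
def rot(s):
    q=s["eef_rot"]; return Ro.from_quat([q[1],q[2],q[3],q[0]]).as_matrix()
def cam(name):
    c=arm.get_calibration(name); K=np.array(c["camera_matrix"]); k1=c["k1"]
    if "R" in c: R=np.array(c["R"]);t=np.array(c["t"])
    else:
        s=arm.state(); M=np.array(c["mount"]); Rt=rot(s); Rc=Rt@M[:3,:3]; p=Rt@M[:3,3]+np.array(s["tcp_pos"])
        R=Rc.T; t=-R@p
    return K,k1,R,t
def proj(C,X):
    K,k1,R,t=C; x=np.atleast_2d(X)@R.T+t; u=x[:,:2]/x[:,2:]; r2=(u**2).sum(1,keepdims=True); u=u*(1+k1*r2)
    return u*[K[0,0],K[1,1]]+[K[0,2],K[1,2]]
def ray(C,px):
    K,k1,R,t=C; d=cv2.undistortPoints(np.array([[px]],float),K,np.array([k1,0,0,0.]))[0,0]
    return -R.T@t, R.T@np.array([d[0],d[1],1])
def onplane(C,px,z):
    o,d=ray(C,px); return o+d*(z-o[2])/d[2]
def st():
    s=arm.state(); print("t %.2f"%s["time"],"tcp",np.round(s["tcp_pos"],4),"w %.4f"%s["grip_width"],"gf %.1f"%s["grasp_force"],"F",np.round(s["contact_force"],1)); print(np.round(rot(s),3).tolist(), np.round(s["joint_pos"],3)); return s
E
python3 - <<'E'
from h import *
st()
for n in ("scene","side"):
    cv2.imwrite(f"pics/{n}0.png",arm.read_camera(n))
    C=cam(n); print(n,-C[2].T@C[3],C[0][0,0],C[1],C[2][2])
c=arm.get_calibration("wrist");print(c)
E
```

```text
t 0.00 tcp [ 0.2028 -0.6955  0.191 ] w 0.0929 gf 0.0 F [ 0.1 -0.9  0. ]
[[0.96, 0.28, -0.001], [0.28, -0.96, 0.001], [-0.0, -0.002, -1.0]] [ 1.21   0.6   -0.003  1.6    0.002  0.943 -0.08 ]
scene [-0.12231528  0.37858609  1.04556004] 464.0817868248746 0.00435333065656308 [ 0.54133186 -0.27844834 -0.79336394]
side [-0.1562977  -0.41348655  0.81281462] 422.4652692878097 -0.08636018614350663 [ 0.64394346  0.40935887 -0.64634521]
{'camera_matrix': array([[366.90420352,   0.        , 277.7503277 ],
       [  0.        , 366.90420352, 212.32546764],
       [  0.        ,   0.        ,   1.        ]]), 'k1': -0.050851996743558926, 'mount': array([[ 5.43326320e-05, -9.57212200e-01, -2.89386940e-01,
         8.07786172e-02],
       [ 9.99999774e-01, -1.41772571e-04,  6.56695336e-04,
         5.54092162e-04],
       [-6.69623918e-04, -2.89386911e-01,  9.57211976e-01,
        -1.92306619e-01],
       [ 0.00000000e+00,  0.00000000e+00,  0.00000000e+00,
         1.00000000e+00]])}
```

View pics/scene0.png

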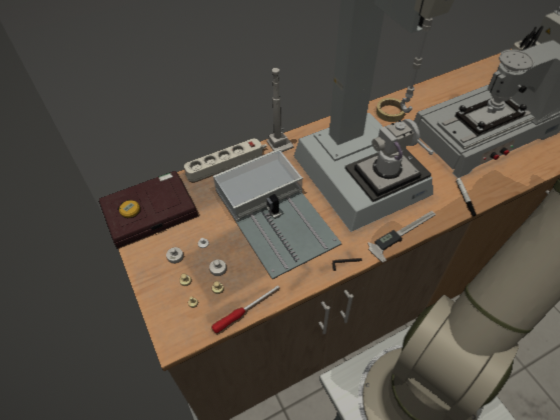

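View pics/side0.png

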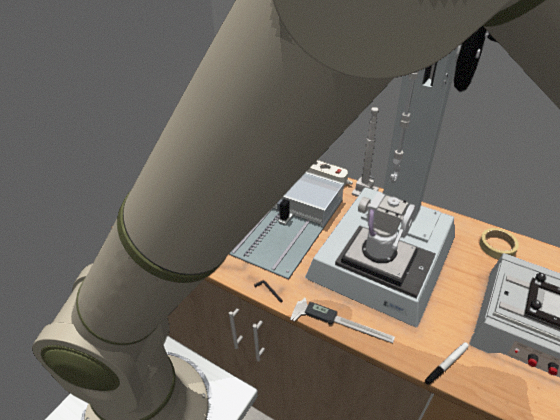

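Scene: the store has its bed at about (285,235) and handle at (273,203). The weights cluster at (175..218, 242..302), to the left. The stand is on the right. I'll zoom in.

```bash
python3 - <<'E'
from h import *
im=cv2.imread("pics/scene0.png")
a=cv2.resize(im[225:315,150:240],None,fx=6,fy=6,interpolation=cv2.INTER_CUBIC)
b=cv2.resize(im[145:280,205:345],None,fx=4,fy=4,interpolation=cv2.INTER_CUBIC)
cv2.imwrite("pics/a.png",a);cv2.imwrite("pics/b.png",b)
C=cam("scene")
for p in [(175,257),(217,269),(203,243),(185,281),(217,288),(193,302),(275,270),(338,238)]: print(p,onplane(C,p,0.015 if p[0]<220 else 0.008).round(3))
E
```

```text
(175, 257) [0.584 0.339 0.015]
(217, 269) [0.499 0.256 0.015]
(203, 243) [0.591 0.258 0.015]
(185, 281) [0.505 0.341 0.015]
(217, 288) [0.449 0.278 0.015]
(193, 302) [0.441 0.344 0.015]
(275, 270) [0.43  0.125 0.008]
(338, 238) [ 0.438 -0.07   0.008]
```

View pics/a.png

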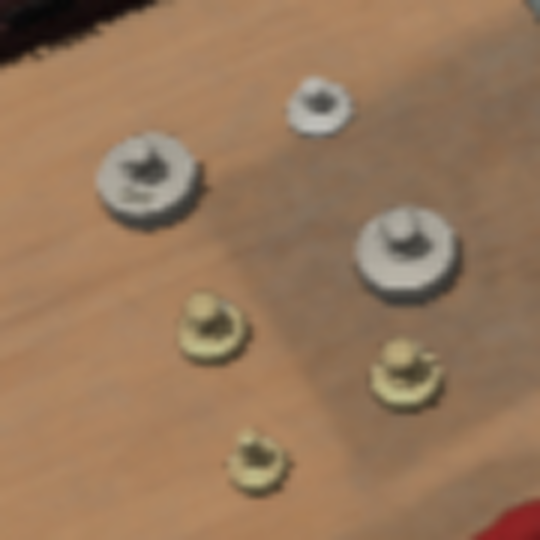

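View pics/b.png

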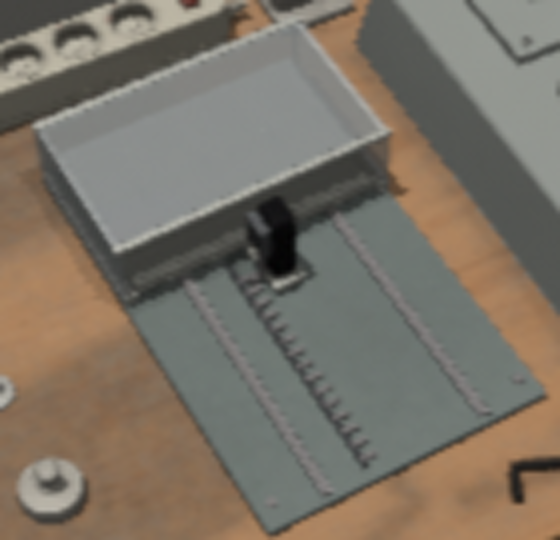

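Crop a shows two large weights (round knob), two small brass weights at full px (185,281) and (217,288), the thumb screw with a thin stem at (193,302), and the platen at (203,243). Crop b shows the bed's front corners at full px (273,278) and (341,244), and the cover roof corners.

```bash
python3 - <<'E'
from h import *
C=cam("scene")
f=lambda p,z:onplane(C,((p[0]+.5)/4+205-.5,(p[1]+.5)/4+145-.5),z)
P=[((272,533),.008,(-.29,.107)),((546,397),.008,(-.29,-.107)),((118,250),.071,(-.085,.107)),((388,132),.071,(-.085,-.107)),((37,128),.071,(.053,.107)),((300,23),.071,(.053,-.107))]
W=np.array([f(p,z)[:2] for p,z,_ in P]);S=np.array([q for *_,q in P])
a=W-W.mean(0);b=S-S.mean(0)
th=np.arctan2((b[:,0]*a[:,1]-b[:,1]*a[:,0]).sum(),(a*b).sum());c,s=np.cos(th),np.sin(th);R=np.array([[c,-s],[s,c]])
T=W.mean(0)-R@S.mean(0);print("yaw",th,"T",T,"res\n",(S@R.T+T-W).round(4))
# handle top at 78mm: grip store x = .013-.125=-.112
g=R@[-.112,0]+T;print("grip",g, "proj",proj(C,[g[0],g[1],.078]))
for n,p,z in [("L1",(146,178),.018),("L2",(407,250),.018),("S1",(212,332),.015),("S2",(405,378),.015),("TS",(257,463),.012),("PL",(319,108),.012)]:
    print(n,onplane(C,((p[0]+.5)/6+149.5,(p[1]+.5)/6+224.5),z).round(4))
E
```

```text
yaw 0.03327751875137529 T [0.70299367 0.04696199] res
 [[-0.003   0.0033]
 [-0.0016 -0.0024]
 [-0.0053  0.0022]
 [-0.0048 -0.0019]
 [ 0.0059  0.001 ]
 [ 0.0088 -0.0022]]
grip [0.59105567 0.04323559] proj [[274.20392395 198.30689123]]
L1 [0.5914 0.339  0.018 ]
L2 [0.5042 0.2527 0.018 ]
S1 [0.5079 0.3401 0.015 ]
S2 [0.4496 0.2769 0.015 ]
TS [0.4438 0.345  0.012 ]
PL [0.5942 0.2582 0.012 ]
```

```bash
cat >> h.py <<'E'
YAW=0.0333; T=np.array([.7030,.0470])
def S2W(x,y): c,s=np.cos(YAW),np.sin(YAW); return np.array([c*x-s*y+T[0],s*x+c*y+T[1]])
def W2S(p): c,s=np.cos(YAW),np.sin(YAW); d=np.array(p)[:2]-T; return np.array([c*d[0]+s*d[1],-s*d[0]+c*d[1]])
def go(x,y,z,yaw,base=None):
    """print the shift (cm, tool axes) and turn for a world TCP target, pointing down, tool x at yaw"""
    s=arm.state(); R=rot(s) if base is None else base[1]; p=np.array(s["tcp_pos"]) if base is None else base[0]
    c,q=np.cos(yaw),np.sin(yaw); G=np.array([[c,q,0],[q,-c,0],[0,0,-1.]])
    d=R.T@(np.array([x,y,z])-p)*100; w=Ro.from_matrix(R.T@G).as_rotvec()
    print("go",[x,y,z],"shift",d.round(2),"turn",w.round(4)); return np.array([x,y,z]),G
E
python3 - <<'E'
from h import *
b=go(.24,-.45,.22,.15)
b=go(.36,-.2,.22,.05,b); b=go(.48,.04,.25,.033,b)
E
```

```text
go [0.24, -0.45, 0.22] shift [ 10.45 -22.54  -2.86] turn [-0.0014  0.0002  0.1339]
go [0.36, -0.2, 0.22] shift [ 15.6  -22.93   0.  ] turn [0.  0.  0.1]
go [0.48, 0.04, 0.25] shift [ 13.18 -23.37  -3.  ] turn [0.    0.    0.017]
```

Request:
carry_out:
  motion:
    - [6, 10.4, -22.5, -2.9, 0, 0, 0.134]
    - [6, 10.4, -22.5, -2.9, 0, 0, 0.134]
    - [6, 10.4, -22.5, -2.9, 0, 0, 0.134]
    - [6, 10.4, -22.5, -2.9, 0, 0, 0.134]
    - [6, 10.4, -22.5, -2.9, 0, 0, 0.134]

```text
time: 0.6
tcp_pos: [0.2398, -0.4487, 0.2207]
eef_rot: [-0.0, 0.997, 0.075, -0.0]
contact_force: [1.0, -0.1, -0.0]
grip_width: 0.0606
grasp_force: 0.0
```

Request:
carry_out:
  motion:
    - [6, 17.5, -22.6, 0, 0, 0, 0.1]
    - [6, 17.5, -22.6, 0, 0, 0, 0.1]
    - [6, 17.5, -22.6, 0, 0, 0, 0.1]
    - [6, 17.5, -22.6, 0, 0, 0, 0.1]
    - [6, 17.5, -22.6, 0, 0, 0, 0.1]

```text
time: 1.1
tcp_pos: [0.3622, -0.2307, 0.2209]
eef_rot: [0.0, 1.0, 0.025, 0.0]
contact_force: [1.1, -0.8, 1.3]
grip_width: 0.0598
grasp_force: 0.0
```

Request:
carry_out:
  motion:
    - [6, 11.2, -23.5, -3, 0, 0, 0.017]
    - [6, 11.2, -23.5, -3, 0, 0, 0.017]
    - [6, 11.2, -23.5, -3, 0, 0, 0.017]
    - [6, 11.2, -23.5, -3, 0, 0, 0.017]
    - [6, 11.2, -23.5, -3, 0, 0, 0.017]

```text
time: 1.6
tcp_pos: [0.4575, -0.0014, 0.2497]
eef_rot: [0.0, 1.0, 0.016, 0.0]
contact_force: [1.5, -0.2, 0.3]
grip_width: 0.0599
grasp_force: 0.0
```

Request:
carry_out:
  motion:
    - [6, 2.5, 0, 0, 0, 0, 0]
    - [6, 2.5, 0, 0, 0, 0, 0]
    - [6, 2.5, 0, 0, 0, 0, 0]

```text
time: 1.9
tcp_pos: [0.4817, -0.0027, 0.2489]
eef_rot: [0.0, 1.0, 0.016, -0.001]
contact_force: [-0.3, 0.3, -0.8]
grip_width: 0.06
grasp_force: 0.0
```

```bash
python3 - <<'E'
from h import *
st(); C=cam("wrist"); im=arm.read_camera("wrist"); 
g=S2W(-.112,0); c=proj(C,[[*g,.078],[*g,.0]]); print(g,c)
ov=im.copy()
for sx,sy,z in [(-.29,.107,.008),(-.29,-.107,.008),(-.085,.107,.071),(-.085,-.107,.071),(-.125,-.01,.078),(-.125,.01,.078),(-.099,.01,.078),(-.099,-.01,.078)]:
    q=proj(C,[*S2W(sx,sy),z])[0]; cv2.circle(ov,tuple(int(v) for v in q),3,(0,0,255),1)
cv2.imwrite("pics/w1.png",ov)
E
```

```text
t 1.90 tcp [ 0.4817 -0.0027  0.2489] w 0.0600 gf 0.0 F [-0.3  0.3 -0.8]
[[0.999, 0.033, -0.002], [0.033, -0.999, -0.0], [-0.002, 0.0, -1.0]] [ 0.056  0.245 -0.207  2.062  0.067  0.842 -1.728]
[0.59106209 0.04327109] [[231.43582549  68.59266063]
 [239.70165276  74.46676471]]
```

View pics/w1.png

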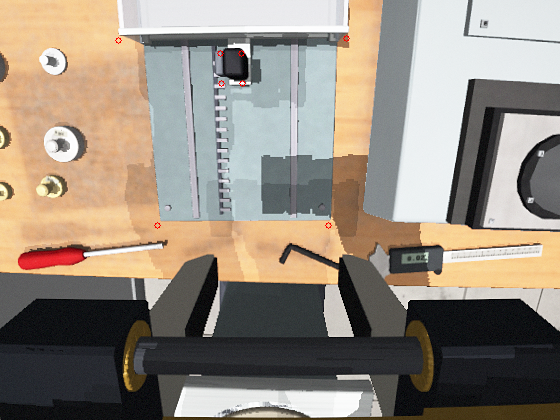

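The wrist view shows the handle top around (231,62), the bed's front edge at row ~220, and my prediction about 5 px low, so the store lies a few mm further on. I'll refine with the mask.

```bash
python3 - <<'E'
from h import *
C=cam("wrist"); im=arm.read_camera("wrist"); cv2.imwrite("pics/w1raw.png",im)
g=cv2.cvtColor(im,cv2.COLOR_BGR2GRAY)
# bed front edge: bed is greenish-grey (R<=B), wood has R>>B
d=im[:,:,2].astype(int)-im[:,:,0]
for c in (175,210,245,300,320):
    col=d[190:240,c]; r=190+np.argmax(col>40); p=onplane(C,(c,r-.5),.008); print(c,r,p.round(4),"store",W2S(p).round(4))
for r in (100,130,160,190,210):
    row=d[r]; m=[x for x in range(120,360) if row[x]<20]; l,rr=min(m),max(m)
    pl=onplane(C,(l,r),.008);pr=onplane(C,(rr,r),.008); print(r,l,rr,W2S(pl).round(4),W2S(pr).round(4),np.linalg.norm(pl-pr).round(4))
m=(g[40:95,205:260]<75).astype(np.uint8)
n,L,S,cc=cv2.connectedComponentsWithStats(m); i=1+np.argmax(S[1:,4]); print(S[i],cc[i])
for r in range(42,94,3): print(r,g[r,212:256:2])
E
```

```text
175 221 [0.4161 0.122  0.008 ] store [-0.2842  0.0846]
210 221 [0.4175 0.0782 0.008 ] store [-0.2843  0.0407]
245 220 [0.4202 0.0347 0.008 ] store [-0.283  -0.0029]
300 220 [ 0.4224 -0.0336  0.008 ] store [-0.2831 -0.0712]
320 220 [ 0.4232 -0.0584  0.008 ] store [-0.2832 -0.096 ]
100 148 334 [-0.1397  0.1042] [-0.1406 -0.1076] 0.2118
130 151 333 [-0.1734  0.1039] [-0.1741 -0.1077] 0.2116
160 154 332 [-0.2085  0.1036] [-0.209  -0.1079] 0.2116
190 157 330 [-0.2451  0.1034] [-0.2456 -0.107 ] 0.2104
210 159 330 [-0.2705  0.1034] [-0.2709 -0.108 ] 0.2114
[ 12   7  31  33 752] [29.07845745 23.53058511]
42 [ 64  60  58  61  57  58  62  64 113 107 105 145 145 149 148 154 164  98
 143  60  62  60]
45 [ 75  69  68  68  74  73  77  81 255 255 255 255 254 253 251 250 251 250
 250  56  78  96]
48 [ 87  69 165 156 157 163  60  14  15  13  15  16  15   8  78 255 252 251
 254  51 112 154]
51 [101 117 142 144 126  30  48  67  63  62  57  58  55  52  29   0 255 254
 255  60 134 168]
54 [ 94 126 153 161 139  10  46  72  63  63  64  59  59  54  33  10   0 255
 255  88 135 174]
57 [ 95 121 154 167 146  1
[... 495 characters left out ...]
  57  56  49   9   1  10
 129 130  78  82]
75 [138 240 242 185  31  30  23  10  12  19  19  12  17  11  13   2  11   2
 116 136  75  80]
78 [154 101  99 182 171 178 150 157 150 129  53   2   3   6  12   3  13  68
 155 125  73  82]
81 [172 102  98 178 170 171 165 159 210 253 253 255 255 255 172 178 150 149
 173 119  71  77]
84 [160 243 233 233 234 237 169 158 149 117  77  77  73  75  73  76  75  70
  86  96 155 178]
87 [165 194 185 175 173 170 191 177 176 178 178 162 164 166 164 183 186 177
 182 187 176 175]
90 [172 101  88 123 181 179 178 177 174 189 202 204 207 206 207 204 206 204
 206 203 171 174]
93 [166  98  83 117 175 173 177 178 179 180 189 190 204 174 177 178 177 187
 191 192 176 169]
```

```bash
sed -i 's/T=np.array(\[.7030,.0470\])/T=np.array([.7096,.0452])/' h.py; python3 - <<'E'
from h import *
C=cam("wrist")
for p in [(222.5,61),(240.5,61),(231.5,48),(231.5,75),(214.5,61)]: print(p,W2S(onplane(C,p,.078)).round(4))
g=S2W(-.112,0); print(g)
# TCP 8mm ahead of grasp -> tcp z .052
y=g[1]-.0
b=go(g[0],g[1]+.004,.16,.0333); b=go(g[0],g[1]+.004,.052,.0333,b); S=S2W(-.112-.1575,0); b=go(S[0],S[1],.052,.0333,b)
E
```

```text
(222.5, 61) [-0.1123  0.0093]
(240.5, 61) [-0.1124 -0.0074]
(231.5, 48) [-0.1011  0.0005]
(231.5, 75) [-0.1248  0.0013]
(214.5, 61) [-0.1123  0.0167]
[0.59766209 0.04147109]
go [np.float64(0.5976620921019059), np.float64(0.04547108924780789), 0.16] shift [11.82 -4.52  8.89] turn [ 0.0004  0.0014 -0.0018]
go [np.float64(0.5976620921019059), np.float64(0.04547108924780789), 0.052] shift [ 0.   0.  10.8] turn [0. 0. 0.]
go [np.float64(0.44024940912021115), np.float64(0.03622730850253773), 0.052] shift [-15.76   0.4    0.  ] turn [0. 0. 0.]
```

Request:
carry_out:
  motion:
    - [5, 11.8, -4.3, 8.9, 0, 0, 0]
    - [5, 11.8, -4.3, 8.9, 0, 0, 0]
    - [5, 11.8, -4.3, 8.9, 0, 0, 0]
    - [5, 11.8, -4.3, 8.9, 0, 0, 0]
    - [5, 11.8, -4.3, 8.9, 0, 0, 0]

```text
time: 2.5
tcp_pos: [0.5978, 0.0437, 0.159]
eef_rot: [0.0, 1.0, 0.016, -0.002]
contact_force: [-0.4, -0.1, 0.7]
grip_width: 0.05
grasp_force: 0.0
```

Request:
carry_out:
  motion:
    - [5, 0, 0, 5, 0, 0, 0]
    - [5, 0, 0, 9, 0, 0, 0]
    - [5, 0, 0, 10.8, 0, 0, 0]
    - [5, 0, 0, 10.8, 0, 0, 0]

```text
time: 2.9
tcp_pos: [0.5962, 0.0427, 0.0516]
eef_rot: [0.001, 1.0, 0.016, -0.002]
contact_force: [-0.1, -0.5, 0.9]
grip_width: 0.0499
grasp_force: 0.0
```

Request:
carry_out:
  motion:
    - [0, 0, 0, 0, 0, 0, 0]
    - [0, 0, 0, 0, 0, 0, 0]
    - [0, 0, 0, 0, 0, 0, 0]
    - [0, 0, 0, 0, 0, 0, 0]
    - [0, 0, 0, 0, 0, 0, 0]
  force: 25

```text
time: 3.4
tcp_pos: [0.599, 0.0443, 0.0531]
eef_rot: [-0.0, 1.0, 0.016, 0.0]
contact_force: [1.5, -0.5, 0.9]
grip_width: 0.0147
grasp_force: 0.0
```

```bash
python3 - <<'E'
from h import *
s=st(); print(W2S(s["tcp_pos"]))
E
```

```text
t 3.40 tcp [0.599  0.0443 0.0531] w 0.0147 gf 0.0 F [ 1.5 -0.5  0.9]
[[0.999, 0.033, 0.001], [0.033, -0.999, 0.0], [0.001, -0.0, -1.0]] [-0.067  0.635 -0.151  1.994  0.179  0.524 -1.882]
[-0.11053942  0.00280466]
```

```bash
python3 - <<'E'
from h import *
im=arm.read_camera("wrist"); s=st(); cv2.imwrite("pics/w2.png",im[:,100:460])
E
```

```text
t 3.45 tcp [0.5989 0.0443 0.0528] w 0.0104 gf 0.0 F [ 0.3 -0.1 -0.9]
[[0.999, 0.033, 0.001], [0.033, -0.999, 0.0], [0.001, -0.0, -1.0]] [-0.067  0.636 -0.151  1.994  0.179  0.524 -1.882]
```

View pics/w2.png

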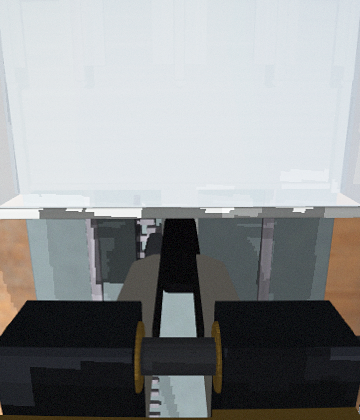

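```bash
python3 - <<'E'
from h import *
C=cam("wrist"); p=np.array(arm.state()["tcp_pos"]);
print("grasp",proj(C,p+[0,0,.008]), "78mm",proj(C,[p[0],p[1],.078]))
for r in (220,255,290): print(r,W2S(onplane(C,(280,r),.078)).round(4))
im=arm.read_camera("wrist"); g=cv2.cvtColor(im,cv2.COLOR_BGR2GRAY); print(g[200:320:4,280], g[240,220:340:4]); print(g[280,220:340:4]); st()
b=im[200:420,200:360]; cv2.imwrite("pics/w2c.png",cv2.convertScaleAbs(cv2.resize(b,None,fx=2.7,fy=2.7),alpha=2))
E
```

```text
grasp [[276.54217272 256.62747625]] 78mm [[276.45879657 270.4679582 ]]
220 [-0.0841  0.0011]
255 [-0.1023  0.0011]
290 [-0.1216  0.001 ]
[228 236 109 120 122   8  12   7   6   9  10   7  12  19  10  18  13   5
  12  21   5  18  14  44 169 168 170 168 171 167] [ 59  56  59  61  33 136 192  33  42  43  40  10  19   9  10  10  11   3
  15   5  88  84  84  87  82  84  83  84  86  91]
[58 61 53 79 84 79 80 82 84 86 83 21  6  9  3  5 11 14 10 81 82 79 85 83
 81 81 81 88 84 84]
t 3.50 tcp [0.5988 0.0444 0.0527] w 0.0066 gf 0.0 F [ 1.  -0.6  0.3]
[[0.999, 0.033, 0.0], [0.033, -0.999, 0.0], [0.0, -0.0, -1.0]] [-0.067  0.636 -0.151  1.994  0.179  0.524 -1.882]
```

View pics/w2c.png

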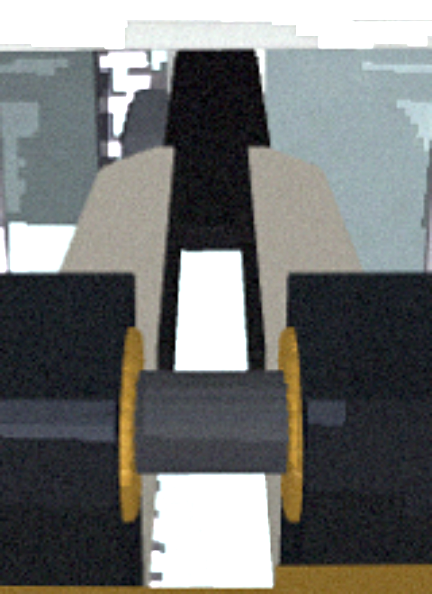

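```bash
python3 - <<'E'
from h import *
a=arm.read_camera("scene"); b=arm.read_camera("side"); s=st()
p=np.array(s["tcp_pos"])
o=[]
for n,im in(("scene",a),("side",b)):
    C=cam(n); c=proj(C,p)[0]; h=proj(C,[*S2W(-.112,0),.078])[0]; print(n,c,h)
    x,y=int(c[0]),int(c[1]); o.append(cv2.resize(im[y-50:y+50,x-33:x+33],(396,600),interpolation=cv2.INTER_CUBIC))
cv2.imwrite("pics/c1.png",np.hstack(o))
E
```

```text
t 3.60 tcp [0.5988 0.0443 0.0525] w 0.0012 gf 0.0 F [ 0.2 -0.7  0.6]
[[0.999, 0.033, -0.0], [0.033, -0.999, -0.0], [-0.0, 0.0, -1.0]] [-0.067  0.636 -0.15   1.994  0.179  0.524 -1.882]
scene [272.81194208 202.421041  ] [273.67294008 196.39124791]
side [283.43261297 207.49518249] [284.03868405 200.93800113]
```

View pics/c1.png

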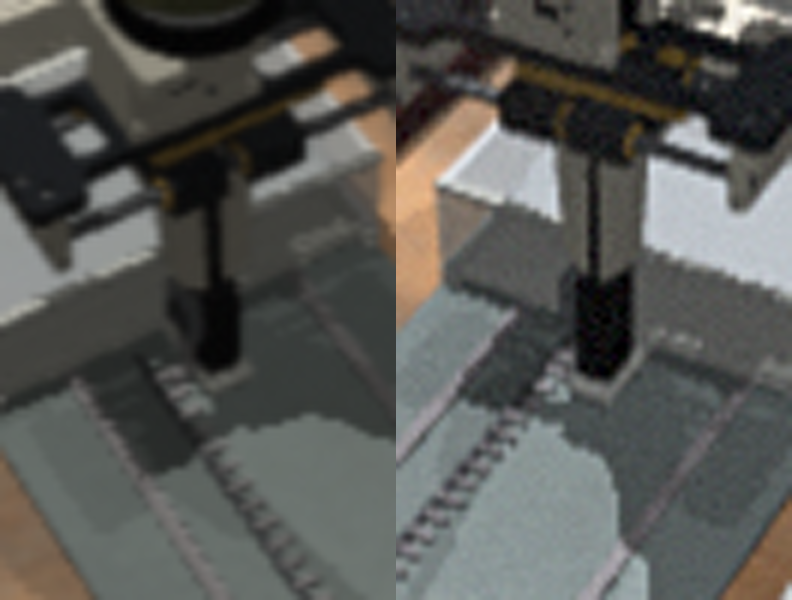

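Request:
carry_out:
  motion:
    - [0, 0, 0, 0.3, 0, 0, 0]
    - [0, 0, 0, 0.6, 0, 0, 0]

```text
time: 3.8
tcp_pos: [0.5996, 0.0444, 0.051]
eef_rot: [0.0, 1.0, 0.016, 0.001]
contact_force: [-20.3, -2.0, 86.7]
grip_width: 0.0006
grasp_force: 43.8
```

Request:
carry_out:
  motion:
    - [0, 0, 0, -1.5, 0, 0, 0]
    - [5, 0, 0, -4, 0, 0, 0]
    - [5, 0, 0, -4, 0, 0, 0]
    - [5, 0, 0, -4, 0, 0, 0]

```text
time: 4.2
tcp_pos: [0.599, 0.0443, 0.0866]
eef_rot: [-0.0, 1.0, 0.016, 0.0]
contact_force: [-0.4, 0.6, 0.6]
grip_width: 0.0199
grasp_force: 0.0
```

```bash
python3 - <<'E'
from h import *
a=arm.read_camera("scene"); b=arm.read_camera("side"); w=arm.read_camera("wrist"); s=st()
p=np.array(s["tcp_pos"])
o=[]
for n,im in(("scene",a),("side",b)):
    C=cam(n); im=im.copy()
    for dz in(-.011,0,.008):
        c=proj(C,p+[0,0,dz])[0]; cv2.circle(im,(round(c[0]),round(c[1])),0,(0,0,255),-1)
    for z in (.078,.06,.012):
        c2=proj(C,[*S2W(-.112,0),z])[0];  cv2.circle(im,(round(c2[0]),round(c2[1])),0,(0,255,0),-1)
    x,y=int(c[0]),int(c[1])+8; o.append(cv2.resize(im[y-50:y+50,x-33:x+33],(396,600),interpolation=cv2.INTER_NEAREST))
cv2.imwrite("pics/c2.png",np.hstack(o)); cv2.imwrite("pics/w3.png",w)
E
```

```text
t 4.35 tcp [0.5981 0.0442 0.0854] w 0.0317 gf 0.0 F [-0.1  0.2  0.6]
[[0.999, 0.033, -0.002], [0.033, -0.999, -0.0], [-0.002, 0.0, -1.0]] [-0.056  0.589 -0.165  1.974  0.164  0.592 -1.869]
```

View pics/c2.png

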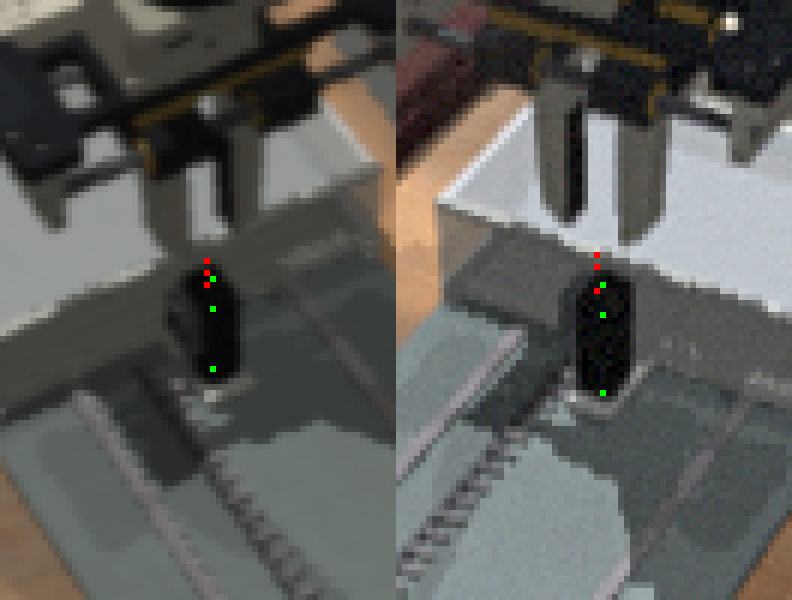

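The fingers closed above the handle: the real fingertips sit well behind the stated TCP. Triangulating them: finger-tip middles at crop (208,245) in scene and (598-396,232) in side.

```bash
python3 - <<'E'
from h import *
p=np.array([.5981,.0442,.0854]); A=[];B=[]
def cr(n,q):
    C=cam(n); c=proj(C,p+[0,0,.008])[0]; return C,(int(c[0])-33+q[0]/6-.5,int(c[1])+8-50+q[1]/6-.5)
def tri(q1,q2):
    A=np.zeros((3,3));B=np.zeros(3)
    for n,q in(("scene",q1),("side",q2)):
        C,px=cr(n,q);o,d=ray(C,px);d/=np.linalg.norm(d);M=np.eye(3)-np.outer(d,d);A+=M;B+=M@o
    return np.linalg.solve(A,B)
print("mid",tri((208,245),(202,232))-p)
print("left",tri((178,255),(170,222))-p,"right",tri((233,230),(234,243))-p)
print("handle top",tri((212,272),(207,280)))
# wrist: finger gap at w3
im=cv2.imread("pics/w3.png");g=cv2.cvtColor(im,cv2.COLOR_BGR2GRAY)
for r in (240,250,260,270,280): print(r,g[r,180:380:5])
C=cam("wrist")
for dz in(-.011,.027): print(dz,proj(C,[p+[0,.0235,dz],p+[0,-.0235,dz],p+[.0075,.0235,dz]]).round(0).tolist())
E
```

```text
mid [-0.0025111  -0.00091896  0.02269661]
left [-0.0038074   0.01426512  0.02428867] right [ 0.00146008 -0.01536991  0.01998017]
handle top [0.59753845 0.04069432 0.08242543]
240 [152 154 147 153 179 201 142  65  60  58  60  57  43  21  38  46  71  16
   9  16  14  11   2   1  84  88  87  86  88  86  86  92  88  85  61 117
 126  88  87  88]
250 [149 147 149 151 165 195 143  77  61  60  59  57  56  59  33  46  43   6
  17  18  15  15  24  11  82  85  89  85  89  85  86  86  86  85  53 117
 114  87  91  88]
260 [151 145 150 147 167 191 131  59  64  82  81  82  83  82 155 151 178  49
   9  11  17  21  20  61  84  86  66  83  84  86  86  89  88  83  65 114
  92  84  85  89]
270 [153 151 146 148 135 170  61  78  86  78  82  85  84   4 131 175 177 174
 174 175 171 174 175 175 172 184  14  83  83  83  79  80  81  84  90  93
  84  86  85  87]
280 [152 151 152 147 133 187  82  79  82  79  81  86  85  17 100 192 175 175
 174 172 172 174 173 176 171 143  14  85  84  83  85  85  86  82  98  95
 104  85  84  88]
-0.011 [[237.0, 243.0], [316.0, 245.0], [237.0, 231.0]]
0.027 [[229.0, 271.0], [324.0, 274.0], [229.0, 257.0]]
```

```bash
cat >> h.py <<'E'
TIP=.027   # real fingertips stand this far above the reported TCP
def tip(x,y,zt,yaw,base=None): return go(x,y,zt-TIP,yaw,base)
E
python3 - <<'E'
from h import *
tip(.598,.0425,.042,.0333)
E
```

```text
go [0.598, 0.0425, 0.015000000000000003] shift [-0.01  0.17  7.04] turn [ 0.0002  0.0016 -0.0005]
```

Request:
carry_out:
  motion:
    - [5, 0, 0.17, 0, 0, 0, 0]
    - [5, 0, 0.17, 0, 0, 0, 0]
    - [5, 0, 0.17, 3, 0, 0, 0]
    - [5, 0, 0.17, 4, 0, 0, 0]

```text
time: 4.75
tcp_pos: [0.5977, 0.0424, 0.0445]
eef_rot: [0.0, 1.0, 0.016, -0.001]
contact_force: [-0.9, 0.9, -0.7]
grip_width: 0.0498
grasp_force: 0.0
```

Request:
carry_out:
  motion:
    - [5, 0, 0, 2, 0, 0, 0]
    - [5, 0, 0, 3, 0, 0, 0]
    - [5, 0, 0, 3, 0, 0, 0]

```text
time: 5.05
tcp_pos: [0.5978, 0.0426, 0.0151]
eef_rot: [0.0, 1.0, 0.017, -0.001]
contact_force: [-1.0, 1.0, 0.0]
grip_width: 0.05
grasp_force: 0.0
```

Request:
carry_out:
  motion:
    - [0, 0, 0, 0, 0, 0, 0]
    - [0, 0, 0, 0, 0, 0, 0]
    - [0, 0, 0, 0, 0, 0, 0]
    - [0, 0, 0, 0, 0, 0, 0]
    - [0, 0, 0, 0, 0, 0, 0]
  force: 25

```text
time: 5.55
tcp_pos: [0.5994, 0.0437, 0.0173]
eef_rot: [-0.001, 1.0, 0.017, 0.001]
contact_force: [-1.6, 5.0, 6.6]
grip_width: 0.0208
grasp_force: 25.0
```

Request:
carry_out:
  motion:
    - [0, -2, 0, 0, 0, 0, 0]
    - [0, -5, 0, 0, 0, 0, 0]
    - [0, -8, 0, 0, 0, 0, 0]
    - [0, -11, 0, 0, 0, 0, 0]
    - [0, -13, 0, 0, 0, 0, 0]
  force: 25

```text
time: 6.05
tcp_pos: [0.4687, 0.0388, 0.0173]
eef_rot: [-0.0, 1.0, 0.017, 0.001]
contact_force: [3.2, 1.9, 1.0]
grip_width: 0.0214
grasp_force: 25.0
```

Request:
carry_out:
  motion:
    - [0, -1.5, 0, 0, 0, 0, 0]
    - [0, -2.4, 0, 0, 0, 0, 0]
    - [0, -2.7, 0, 0, 0, 0, 0]
    - [0, -2.7, 0, 0, 0, 0, 0]
    - [0, -2.7, 0, 0, 0, 0, 0]

```text
time: 6.55
tcp_pos: [0.4426, 0.0378, 0.0173]
eef_rot: [-0.0, 1.0, 0.017, 0.001]
contact_force: [-2.3, 2.2, 12.2]
grip_width: 0.0207
grasp_force: 25.0
```

Request:
carry_out:
  motion:
    - [5, 0, 0, 0, 0, 0, 0]
    - [5, 0, 0, 0, 0, 0, 0]
    - [5, 0, 0, 0, 0, 0, 0]
    - [5, 0, 0, 0, 0, 0, 0]
    - [5, 0, 0, -4, 0, 0, 0]

```text
time: 7.05
tcp_pos: [0.4396, 0.0369, 0.0532]
eef_rot: [0.001, 1.0, 0.016, -0.004]
contact_force: [0.8, -0.2, 0.4]
grip_width: 0.0497
grasp_force: 0.0
```

Request:
carry_out:
  motion:
    - [5, 1, 0, -5, 0, 0, 0]
    - [5, 3, -2, -10, 0, 0, 0]
    - [5, 3, -6, -15, 0, 0, 0]
    - [5, 3, -10, -20, 0, 0, 0]
    - [5, 3, -10, -20, 0, 0, 0]

```text
time: 7.55
tcp_pos: [0.4687, 0.1397, 0.2591]
eef_rot: [-0.0, 1.0, 0.016, 0.001]
contact_force: [0.4, 0.2, 0.2]
grip_width: 0.0497
grasp_force: 0.0
```

```bash
python3 - <<'E'
from h import *
s=st(); C=cam("wrist"); im=arm.read_camera("wrist"); cv2.imwrite("pics/w4raw.png",im)
ov=im.copy()
pts=[(-.143,y,.018+.02) for y in (.0725,.0265,-.0265,-.0725)]+[(-.268,0,.078)]+[(-.143-.091,.09,.022),(-.143-.091,-.09,.022)]
for q in pts:
    c=proj(C,[*S2W(q[0],q[1]),q[2]])[0]; cv2.drawMarker(ov,(round(c[0]),round(c[1])),(0,0,255),0,8)
cv2.imwrite("pics/w4.png",ov)
E
```

```text
t 7.55 tcp [0.4687 0.1397 0.2591] w 0.0497 gf 0.0 F [0.4 0.2 0.2]
[[0.999, 0.033, 0.002], [0.033, -0.999, 0.001], [0.002, -0.001, -1.0]] [-0.207  0.243 -0.246  2.035  0.077  0.869 -2.033]
```

View pics/w4.png

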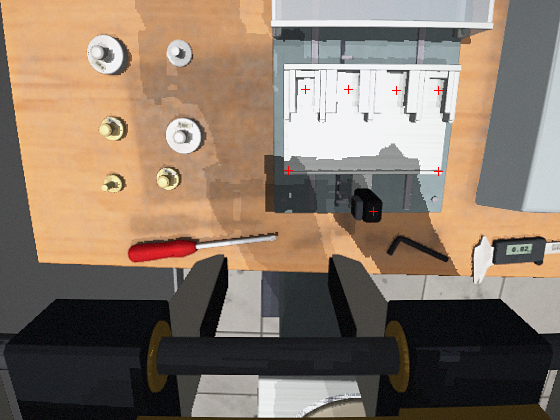

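The tray is out: slots run at rows 68–118 and cols 290–455, and the handle is at (368,205). The weights are large (105,53) and (183,133), and small (112,128) and (168,178). The thumb screw is at (113,183) and the platen at (179,52).

```bash
cat >> h.py <<'E'
def weights(im,C,guess,name):
    """guess: world xy. mask around, fit circle of base top"""
    zt,r=(.018,.021) if name[0]=="L" else (.015,.014)
    c=proj(C,[*guess,zt])[0]; e=proj(C,[guess[0],guess[1]+r,zt])[0]; rp=np.hypot(*(e-c)); k=int(rp*2.2)
    x0,y0=int(c[0])-k,int(c[1])-k; x0,y0=max(x0,0),max(y0,0); a=im[y0:y0+2*k,x0:x0+2*k]
    b,g,rr=[a[:,:,i].astype(int) for i in range(3)]
    ma=np.abs(rr-b)<25 if name[0]=="L" else ((rr-g)<22)&((g-b)>25)
    ma=cv2.morphologyEx(ma.astype(np.uint8),cv2.MORPH_CLOSE,np.ones((5,5)))
    n,L,S,cc=cv2.connectedComponentsWithStats(ma); i=1+np.argmax(S[1:,4]); cn=cv2.findContours((L==i).astype(np.uint8),0,2)[0]
    cn=max(cn,key=cv2.contourArea); (u,v),R=cv2.minEnclosingCircle(cn); p=onplane(C,(u+x0,v+y0),zt)
    print(name,"px",(round(u+x0,1),round(v+y0,1)),"R",round(R,1),"exp",round(rp,1),"bbox",cv2.boundingRect(cn)[2:],"world",p.round(4)); return p
E
python3 - <<'E'
from h import *
C=cam("wrist"); im=cv2.imread("pics/w4raw.png")
for n,px,z in [("L1",(105,53),.018),("L2",(183,133),.018),("S1",(112,128),.015),("S2",(168,178),.015)]:
    g=onplane(C,px,z)[:2]; print(g.round(4)); weights(im,C,g,n)
# tray walls profile
g=cv2.cvtColor(im,cv2.COLOR_BGR2GRAY)
for r in (100,110): print(r,g[r,280:462:2])
go(.505,.253,.16,.0333)
E
```

```text
[0.6006 0.3432]
L1 px (107.3, 54.3) R 21.7 exp 18.2 bbox (41, 40) world [0.5992 0.3406 0.018 ]
[0.5141 0.257 ]
L2 px (184.3, 134.5) R 18.9 exp 17.7 bbox (38, 36) world [0.5123 0.2556 0.018 ]
[0.5173 0.3428]
S1 px (111.2, 128.8) R 12.4 exp 11.5 bbox (25, 23) world [0.5163 0.3438 0.015 ]
[0.459  0.2781]
S2 px (167.7, 178.1) R 11.4 exp 11.3 bbox (22, 23) world [0.4588 0.2785 0.015 ]
100 [149 150 242 244 228 242 244 235 112 246 244 244 243 243 244 244 235 223
 244 246 227 244 248 247 245 243 243 244 246 245 244 245 243 243 244 242
 241 240 227 199 246 243 244 244 226 245 244 226 245 244 245 242 242 244
 243 244 245 244 244 230 231 210  72  90 251 242 244 243 244 238 241 234
 243 242 241 242 242 241 242 207 195  74  69 204 239 240 237 239 187 187
 184]
110 [155 148 239 245 241 242 245 236 153 245 244 244 242 243 244 245 245 243
 245 249 247 245 249 247 245 244 244 247 157 244 242 244 243 243 244 244
 244 242 241 175 244 244 244 243 244 243 244 222 243 245 244 242 243 244
 244 242 243 243 243 243 233 235 112 148 246 243 244 244 240 243 241 234
 243 239 241 240 241 240 239 234  80  79 121 242 242 237 240 240 188 191
 187]
go [0.505, 0.253, 0.16] shift [  3.79 -10.74  10.32] turn [-0.0038 -0.007   0.0026]
```

Request:
carry_out:
  motion:
    - [4.5, 4.5, -11.5, 16, 0, 0, 0]
    - [4.5, 4.5, -11.5, 16, 0, 0, 0]
    - [4.5, 4.5, -11.5, 16, 0, 0, 0]
    - [4.5, 4.5, -11.5, 16, 0, 0, 0]
    - [4.5, 4.5, -11.5, 16, 0, 0, 0]

```text
time: 8.1
tcp_pos: [0.5078, 0.2569, 0.0909]
eef_rot: [0.001, 1.0, 0.018, -0.003]
contact_force: [-0.3, -0.9, -0.2]
grip_width: 0.0445
grasp_force: 0.0
```

```bash
python3 - <<'E'
from h import *
s=st(); C=cam("wrist"); im=arm.read_camera("wrist"); cv2.imwrite("pics/w5.png",im)
p=weights(im,C,(.512,.2556),"L2")
# knob: top at .036
print(proj(C,[[.512,.2556,.036],[.512,.2556,.018]]))
tip(.512,.2556,.024,.0333)
E
```

```text
t 8.10 tcp [0.5078 0.2569 0.0909] w 0.0445 gf 0.0 F [-0.3 -0.9 -0.2]
[[0.999, 0.036, -0.007], [0.036, -0.999, -0.002], [-0.007, 0.002, -1.0]] [-0.425  0.558 -0.205  2.034  0.195  0.575 -2.299]
L2 px (285.5, 231.5) R 63.4 exp 27.9 bbox (106, 95) world [0.4929 0.2496 0.018 ]
[[278.70509688 214.58461952]
 [278.58247895 207.36562341]]
go [0.512, 0.2556, -0.002999999999999999] shift [ 0.45 -0.04  9.59] turn [0.0025 0.0056 0.0019]
```

View pics/w5.png

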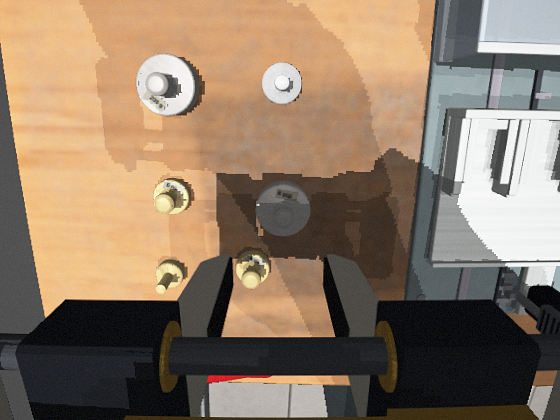

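L2 sits in the gripper's shadow, disc centre about (283,209), against a predicted (278.6,207.4). So it is ~3 mm further to −y. I'll switch the mask to HSV ratios and check it on this picture.

```bash
python3 - <<'E'
s=open("h.py").read()
s=s.replace('ma=np.abs(rr-b)<25 if name[0]=="L" else ((rr-g)<22)&((g-b)>25)','H=cv2.cvtColor(a,cv2.COLOR_BGR2HSV); ma=H[:,:,1]<75 if name[0]=="L" else (H[:,:,0]>19)&(H[:,:,0]<36)&(H[:,:,1]>60)\n    yy,xx=np.mgrid[:a.shape[0],:a.shape[1]]; ma&=np.hypot(xx+x0-c[0],yy+y0-c[1])<1.6*rp')
s=s.replace("MORPH_CLOSE,np.ones((5,5))","MORPH_OPEN,np.ones((3,3))")
open("h.py","w").write(s)
E
python3 - <<'E'
from h import *
C=cam("wrist"); im=cv2.imread("pics/w5.png")
for n,px in [("L1",(167,84)),("L2",(283,209)),("S1",(172,196)),("S2",(254,266))]:
    g=onplane(C,px,.018 if n[0]=="L" else .015)[:2]; weights(im,C,g,n)
H=cv2.cvtColor(im,cv2.COLOR_BGR2HSV); print(H[209,[240,262,270,300,306,320]].tolist(), H[196,[150,160,180,186,200]].tolist())
E
```

```text
L1 px (167.2, 84.2) R 33.0 exp 30.0 bbox (63, 63) world [0.5981 0.3342 0.018 ]
L2 px (282.5, 207.9) R 28.3 exp 27.7 bbox (55, 57) world [0.5115 0.2509 0.018 ]
S1 px (171.1, 199.0) R 18.1 exp 18.3 bbox (36, 28) world [0.5148 0.3361 0.015 ]
S2 px (252.6, 270.4) R 17.5 exp 17.4 bbox (33, 28) world [0.457  0.2729 0.015 ]
[[14, 111, 69], [170, 18, 87], [38, 12, 85], [0, 6, 86], [10, 9, 86], [12, 112, 64]] [[16, 98, 239], [24, 82, 231], [22, 93, 135], [28, 54, 249], [15, 111, 230]]
```

Request:
carry_out:
  motion:
    - [4.5, 0, 0, 0, 0, 0, 0]
    - [4.5, 0, 0, 0, 0, 0, 0]
    - [4.5, 0, 0, 0, 0, 0, 0]

```text
time: 8.45
tcp_pos: [0.5105, 0.2538, 0.098]
eef_rot: [-0.0, 1.0, 0.016, 0.001]
contact_force: [0.3, 0.2, 0.8]
grip_width: 0.0448
grasp_force: 0.0
```

```bash
python3 - <<'E'
from h import *
s=st(); C=cam("wrist"); im=arm.read_camera("wrist"); cv2.imwrite("pics/w6.png",im)
print("vel",np.abs(s["joint_vel"]).max())
for n,g in [("L1",(.598,.337)),("L2",(.511,.252)),("S1",(.515,.339)),("S2",(.457,.275))]: p=weights(im,C,g,n); q=p if n=="L2" else 0
    
tip(.5115,.2515,.024,.0333)
E
```

```text
t 8.45 tcp [0.5105 0.2538 0.098 ] w 0.0448 gf 0.0 F [0.3 0.2 0.8]
[[1.0, 0.031, 0.002], [0.031, -1.0, 0.0], [0.002, -0.0, -1.0]] [-0.42   0.545 -0.204  2.034  0.194  0.578 -2.297]
vel 0.0035296998485050187
L1 px (165.8, 90.6) R 31.8 exp 29.2 bbox (61, 60) world [0.5972 0.3355 0.018 ]
L2 px (278.6, 209.5) R 27.6 exp 27.1 bbox (54, 54) world [0.5116 0.2525 0.018 ]
S1 px (169.6, 200.8) R 17.2 exp 17.8 bbox (33, 28) world [0.5152 0.3376 0.015 ]
S2 px (248.9, 269.9) R 17.5 exp 17.0 bbox (32, 31) world [0.4582 0.2753 0.015 ]
go [0.5115, 0.2515, -0.002999999999999999] shift [ 0.08  0.26 10.09] turn [-0.0006 -0.0021 -0.0019]
```

Request:
carry_out:
  motion:
    - [4.5, 0.1, 0.15, 4, 0, 0, 0]
    - [4.5, 0.1, 0.15, 8, 0, 0, 0]
    - [4.5, 0.1, 0.15, 10, 0, 0, 0]
    - [4.5, 0.1, 0.15, 10, 0, 0, 0]
    - [3, 0.1, 0.15, 10, 0, 0, 0]

```text
time: 9.0
tcp_pos: [0.5112, 0.2532, -0.0027]
eef_rot: [-0.0, 1.0, 0.016, 0.0]
contact_force: [0.1, 0.5, -0.1]
grip_width: 0.0408
grasp_force: 0.0
```

Request:
carry_out:
  motion:
    - [0.5, 0, 0, 0, 0, 0, 0]
    - [0.5, 0, 0, 0, 0, 0, 0]
    - [0.5, 0, 0, 0, 0, 0, 0]
    - [0.5, 0, 0, 0, 0, 0, 0]
    - [0.5, 0, 0, 0, 0, 0, 0]
  force: 20

```text
time: 9.5
tcp_pos: [0.5113, 0.2533, -0.0028]
eef_rot: [-0.0, 1.0, 0.016, 0.001]
contact_force: [-0.0, -1.9, 7.0]
grip_width: 0.013
grasp_force: 20.0
```

```bash
python3 - <<'E'
from h import *
print(S2W(-.204,.0265)); p=S2W(-.204,.0265); s=st(); b=go(.5113,.2533,.08,.0333); go(p[0],p[1],.08,.0333,b)
E
```

```text
[0.50483081 0.06489336]
t 9.50 tcp [ 0.5113  0.2533 -0.0028] w 0.0130 gf 20.0 F [-0.  -1.9  7. ]
[[0.999, 0.032, 0.001], [0.032, -0.999, 0.0], [0.001, -0.0, -1.0]] [-0.465  0.7   -0.14   2.087  0.254  0.368 -2.348]
go [0.5113, 0.2533, 0.08] shift [ 0.01 -0.   -8.28] turn [-0.0002 -0.0011 -0.0008]
go [np.float64(0.504830809409426), np.float64(0.06489336398082413), 0.08] shift [-1.27 18.81  0.  ] turn [0. 0. 0.]
```

Request:
carry_out:
  motion:
    - [0.5, 0, 0, -3, 0, 0, 0]
    - [0.5, 0, 0, -6, 0, 0, 0]
    - [0.5, 0, 0, -8.3, 0, 0, 0]
    - [0.5, 0, 4, -8.3, 0, 0, 0]
    - [0.5, -0.5, 8, -8.3, 0, 0, 0]

```text
time: 10.0
tcp_pos: [0.5092, 0.1736, 0.0803]
eef_rot: [-0.001, 1.0, 0.018, 0.001]
contact_force: [-0.0, -0.9, -1.4]
grip_width: 0.0125
grasp_force: 20.0
```

Request:
carry_out:
  motion:
    - [0.5, -0.5, 5, 0, 0, 0, 0]
    - [0.5, -0.8, 10, 0, 0, 0, 0]
    - [0.5, -0.8, 10, 0, 0, 0, 0]
    - [0.5, -0.8, 10, 0, 0, 0, 0]
    - [0.5, -0.8, 10, 0, 0, 0, 0]

```text
time: 10.5
tcp_pos: [0.504, 0.074, 0.0795]
eef_rot: [-0.0, 1.0, 0.017, 0.0]
contact_force: [0.6, 0.1, -2.7]
grip_width: 0.0126
grasp_force: 20.0
```

```bash
python3 - <<'E'
from h import *
s=st(); C=cam("wrist"); im=arm.read_camera("wrist"); cv2.imwrite("pics/w7raw.png",im)
print(np.abs(s["joint_vel"]).max())
ov=im.copy()
for x,y,z in [(-.143,a,.018) for a in (.0725,.0265,-.0265,-.0725)]+[(-.177,a,.037) for a in (.0725+.0195,.0495,0,-.0495,-.092)]:
    c=proj(C,[*S2W(x,y),z])[0]; cv2.drawMarker(ov,(round(c[0]),round(c[1])),(0,0,255) if x>-.15 else (0,160,0),0,9)
cv2.imwrite("pics/w7.png",ov)
E
```

```text
t 10.50 tcp [0.504  0.074  0.0795] w 0.0126 gf 20.0 F [ 0.6  0.1 -2.7]
[[0.999, 0.034, 0.0], [0.034, -0.999, 0.001], [0.0, -0.001, -1.0]] [-0.097  0.523 -0.224  2.179  0.249  0.463 -2.053]
0.02183594030781106
```

View pics/w7.png

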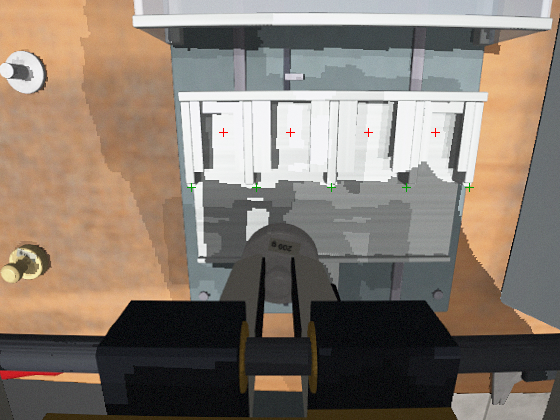

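The weight is held upright in the jaws (disc at (277,243)). The walls' noses are at about (252,180), (331,180) and (404,178), roughly 3–4 px left of my marks. I'll measure the offset.

```bash
python3 - <<'E'
from h import *
C=cam("wrist"); im=cv2.imread("pics/w7raw.png"); H=cv2.cvtColor(im,cv2.COLOR_BGR2HSV); g=cv2.cvtColor(im,cv2.COLOR_BGR2GRAY)
for r in (60,75,85,110,140):
    m=[x for x in range(150,510) if H[r,x,1]<75]; 
    a,b=onplane(C,(min(m)-.5,r),.008),onplane(C,(max(m)+.5,r),.008); print(r,min(m),max(m),W2S(a)[1].round(4),W2S(b)[1].round(4))
for r in (95,):
    m=[x for x in range(160,500) if g[r,x]>200]; print("backwall",min(m),max(m),[W2S(onplane(C,(x,r),.040)).round(4) for x in (min(m),max(m))])
for r in (172,178,183): print(r,''.join('%d'%(v//26) for v in g[r,170:490]))
print([proj(C,[*S2W(-.177,y),.0395])[0].round(1).tolist() for y in (.0495,.0,-.0495)])
E
```

```text
60 171 482 0.1081 -0.1042
75 172 480 0.1081 -0.1042
85 152 479 0.1224 -0.1044
110 175 482 0.1077 -0.109
140 150 478 0.1272 -0.1092
backwall 178 487 [array([-0.1194,  0.0962]), array([-0.1182, -0.093 ])]
172 55555555554555469999999631122223438999999999999999999999999999999999999999789999998556666669999999999999999999999999999998988888888889888888888888888888954446998888875488888888888888888888888888999999999999999999999999999999998743333343222455555555555555555555557999999999999998888873333322332223799999997777777777777777
178 55544455543555568999999852222223444899999999999999999999999999999999999999789999998522444438999999999999989999999999998888888888888888888888888888888888843328998888974888888888888888888888888888999999999999999999999999999555555422222222223555555555555555555555555555566689999999999733333333333337999999977777777777777777
183 55545555555455555776555543369999844444444444444444344444389999999999999999988888888674339999999999999999963444444444444444456665666444555555556555555599999858988877779544455544444444444444446656555555555555555555555555555555555444444322234555555655555555555555555555555555555555555555544433335899999997677777677666676666
[[256.2, 187.4], [332.5, 187.6], [408.1, 187.8]]
```

```bash
sed -i 's/T=np.array(\[.7096,.0452\])/T=np.array([.7096,.0472])/' h.py; python3 - <<'E'
from h import *
p=S2W(-.204,.0265); b=go(*p,.0160,.0333); q=S2W(-.143,.0265); go(*q,.016,.0333,b)
E
```

```text
go [np.float64(0.504830809409426), np.float64(0.06689336398082413), 0.016] shift [0.06 0.77 6.35] turn [-0.0008 -0.0004  0.0013]
go [np.float64(0.565796991389638), np.float64(0.06892428858692876), 0.016] shift [6.1 0.  0. ] turn [0. 0. 0.]
```

Request:
carry_out:
  motion:
    - [0.5, 0, 0.75, 0, 0, 0, 0]
    - [0.5, 0, 0.75, 3, 0, 0, 0]
    - [0.5, 0, 0.75, 5, 0, 0, 0]
    - [0.5, 0, 0.75, 6.3, 0, 0, 0]
    - [0.5, 0, 0.75, 6.3, 0, 0, 0]

```text
time: 11.05
tcp_pos: [0.5032, 0.0657, 0.015]
eef_rot: [0.0, 1.0, 0.017, -0.001]
contact_force: [0.1, 0.2, -2.3]
grip_width: 0.0127
grasp_force: 20.0
```

```bash
python3 - <<'E'
from h import *
s=st(); print(W2S(s["tcp_pos"]))
E
```

```text
t 11.05 tcp [0.5032 0.0657 0.015 ] w 0.0127 gf 20.0 F [ 0.1  0.2 -2.3]
[[0.999, 0.034, -0.002], [0.034, -0.999, -0.001], [-0.002, 0.001, -1.0]] [-0.134  0.633 -0.155  2.221  0.306  0.31  -2.088]
[-0.20563344  0.02533613]
```

Request:
carry_out:
  motion:
    - [0.5, 0.5, -0.08, 0, 0, 0, 0]
    - [0.5, 1.5, -0.08, 0, 0, 0, 0]
    - [0.5, 2.5, -0.08, 0, 0, 0, 0]
    - [0.5, 3.5, -0.08, 0, 0, 0, 0]
    - [0.5, 3.5, -0.08, 0, 0, 0, 0]

```text
time: 11.55
tcp_pos: [0.5411, 0.0676, 0.0166]
eef_rot: [-0.0, 1.0, 0.016, 0.001]
contact_force: [0.9, -0.5, -3.4]
grip_width: 0.0128
grasp_force: 20.0
```

Request:
carry_out:
  motion:
    - [0.5, 0.8, 0, 0, 0, 0, 0]
    - [0.5, 1.6, 0, 0, 0, 0, 0]
    - [0.5, 2.4, 0, 0, 0, 0, 0]
    - [0.5, 2.4, 0, 0, 0, 0, 0]
    - [0.5, 2.4, 0, 0, 0, 0, 0]

```text
time: 12.05
tcp_pos: [0.5636, 0.0683, 0.0164]
eef_rot: [-0.0, 1.0, 0.016, 0.001]
contact_force: [0.3, -0.4, -4.1]
grip_width: 0.0126
grasp_force: 20.0
```

```bash
python3 - <<'E'
from h import *
s=st(); print(W2S(s["tcp_pos"]))
E
```

```text
t 12.05 tcp [0.5636 0.0683 0.0164] w 0.0126 gf 20.0 F [ 0.3 -0.4 -4.1]
[[0.999, 0.033, 0.001], [0.033, -0.999, 0.0], [0.001, -0.0, -1.0]] [-0.094  0.669 -0.186  2.085  0.292  0.41  -2.047]
[-0.14516634  0.02598383]
```

Request:
carry_out:
  motion:
    - [0.5, 0.25, 0, 0.1, 0, 0, 0]
    - [0.5, 0.5, 0, 0.15, 0, 0, 0]
    - [0.5, 0.5, 0, 0.15, 0, 0, 0]

```text
time: 12.35
tcp_pos: [0.5683, 0.0685, 0.015]
eef_rot: [-0.0, 1.0, 0.016, 0.0]
contact_force: [-0.3, 0.1, -1.4]
grip_width: 0.0126
grasp_force: 20.0
```

Request:
carry_out:
  motion:
    - [0.5, 0.2, 0, 0.05, 0, 0, 0]
    - [0.5, 0.4, 0, 0.05, 0, 0, 0]
    - [0.5, 0.4, 0, 0.05, 0, 0, 0]

```text
time: 12.65
tcp_pos: [0.5716, 0.0685, 0.0143]
eef_rot: [0.0, 1.0, 0.016, -0.0]
contact_force: [-1.2, 0.4, -2.0]
grip_width: 0.0123
grasp_force: 20.0
```

Request:
carry_out:
  motion:
    - [0.5, 0.2, 0, 0, 0, 0, 0]
    - [0.5, 0.4, 0, 0, 0, 0, 0]
    - [0.5, 0.4, 0, 0, 0, 0, 0]

```text
time: 12.95
tcp_pos: [0.5729, 0.0682, 0.0143]
eef_rot: [0.001, 1.0, 0.017, -0.003]
contact_force: [-9.3, -0.1, 6.3]
grip_width: 0.0126
grasp_force: 20.0
```

Request:
carry_out:
  motion:
    - [3, -0.1, 0, 0, 0, 0, 0]
    - [3, -0.1, 0, 0, 0, 0, 0]
    - [3, -0.1, 0, 0, 0, 0, 0]
    - [3, -0.1, 0, -4, 0, 0, 0]
    - [3, -0.1, 0, -8.5, 0, 0, 0]

```text
time: 13.45
tcp_pos: [0.5743, 0.0687, 0.0991]
eef_rot: [0.0, 1.0, 0.017, -0.002]
contact_force: [1.1, -0.6, 0.2]
grip_width: 0.0301
grasp_force: 0.0
```

```bash
python3 - <<'E'
from h import *
go(.59,.315,.10,.0333)
E
```

```text
go [0.59, 0.315, 0.1] shift [  2.39 -24.57  -0.11] turn [ 0.0002  0.003  -0.0002]
```

Request:
carry_out:
  motion:
    - [4.5, 2.4, -24.5, 0, 0, 0, 0]
    - [4.5, 2.4, -24.5, 0, 0, 0, 0]
    - [4.5, 2.4, -24.5, 0, 0, 0, 0]
    - [4.5, 2.4, -24.5, 0, 0, 0, 0]
    - [4.5, 2.4, -24.5, 0, 0, 0, 0]

```text
time: 13.95
tcp_pos: [0.5912, 0.3171, 0.0997]
eef_rot: [-0.0, 1.0, 0.017, 0.0]
contact_force: [0.1, -0.4, 0.4]
grip_width: 0.0448
grasp_force: 0.0
```

Request:
carry_out:
  motion:
    - [4.5, 0, -1, 0, 0, 0, 0]
    - [4.5, 0, -1, 0, 0, 0, 0]
    - [4.5, 0, -1, 0, 0, 0, 0]
    - [4.5, 0, -1, 0, 0, 0, 0]

```text
time: 14.35
tcp_pos: [0.5911, 0.3217, 0.0994]
eef_rot: [0.001, 1.0, 0.015, -0.0]
contact_force: [0.7, -0.5, 0.2]
grip_width: 0.0448
grasp_force: 0.0
```

```bash
python3 - <<'E'
from h import *
s=st(); C=cam("wrist"); im=arm.read_camera("wrist"); cv2.imwrite("pics/w8.png",im)
p=weights(im,C,(.597,.3355),"L1"); weights(im,C,(.5152,.3376),"S1"); weights(im,C,(.5682,.0685),"L2")
tip(p[0],p[1],.024,.0333)
E
```

```text
t 14.35 tcp [0.5911 0.3217 0.0994] w 0.0448 gf 0.0 F [ 0.7 -0.5  0.2]
[[1.0, 0.03, 0.0], [0.03, -1.0, -0.001], [-0.0, 0.001, -1.0]] [-0.439  0.647 -0.226  1.791  0.206  0.727 -2.316]
L1 px (256.5, 198.7) R 27.5 exp 27.2 bbox (53, 55) world [0.5999 0.3375 0.018 ]
S1 px (254.0, 294.5) R 15.2 exp 16.5 bbox (28, 23) world [0.5152 0.3387 0.015 ]
L2 px (558.0, 245.0) R 30.0 exp 23.2 bbox (17, 61) world [0.568  0.0876 0.018 ]
go [np.float64(0.5998759415449865), np.float64(0.33753004886479465), -0.002999999999999999] shift [ 0.92 -1.55 10.25] turn [ 0.001  -0.0001 -0.0032]
```

Request:
carry_out:
  motion:
    - [4.5, 0.9, -1.5, 3, 0, 0, 0]
    - [4.5, 0.9, -1.5, 6, 0, 0, 0]
    - [4.5, 0.9, -1.5, 9, 0, 0, 0]
    - [4.5, 0.9, -1.5, 10.2, 0, 0, 0]
    - [3, 0.9, -1.5, 10.2, 0, 0, 0]

```text
time: 14.9
tcp_pos: [0.5984, 0.3378, -0.0041]
eef_rot: [0.001, 1.0, 0.016, -0.001]
contact_force: [-0.2, -0.5, 0.6]
grip_width: 0.0406
grasp_force: 0.0
```

Request:
carry_out:
  motion:
    - [0.5, 0, 0, 0, 0, 0, 0]
    - [0.5, 0, 0, 0, 0, 0, 0]
    - [0.5, 0, 0, 0, 0, 0, 0]
    - [0.5, 0, 0, 0, 0, 0, 0]
    - [0.5, 0, 0, 0, 0, 0, 0]
  force: 20

```text
time: 15.4
tcp_pos: [0.5997, 0.3396, -0.0015]
eef_rot: [-0.0, 1.0, 0.016, 0.001]
contact_force: [-0.6, -1.4, 6.7]
grip_width: 0.0127
grasp_force: 20.0
```

```bash
python3 - <<'E'
from h import *
s=arm.state(); x,y,z=s["tcp_pos"]; p=S2W(-.199,-.0265); b=go(x,y,.09,.0333); b=go(*p,.09,.0333,b); go(*p,z+.0195,.0333,b)
E
```

```text
go [np.float64(0.5996772655555613), np.float64(0.3396115393462832), 0.09] shift [ 0.01 -0.   -9.15] turn [-0.0004 -0.0013 -0.0008]
go [np.float64(0.5115926112786819), np.float64(0.01408921608048462), 0.09] shift [-9.89 32.24  0.  ] turn [0. 0. 0.]
go [np.float64(0.5115926112786819), np.float64(0.01408921608048462), np.float64(0.017992251892208894)] shift [0.  0.  7.2] turn [0. 0. 0.]
```

Request:
carry_out:
  motion:
    - [0.5, 0, 0, -4, 0, 0, 0]
    - [0.5, 0, 0, -8, 0, 0, 0]
    - [0.5, -1.5, 4, -9.2, 0, 0, 0]
    - [0.5, -3, 8, -9.2, 0, 0, 0]
    - [0.5, -4.5, 12.5, -9.2, 0, 0, 0]

```text
time: 15.9
tcp_pos: [0.5576, 0.2129, 0.0901]
eef_rot: [-0.0, 1.0, 0.017, 0.001]
contact_force: [0.1, -0.7, -1.9]
grip_width: 0.0126
grasp_force: 20.0
```

Request:
carry_out:
  motion:
    - [0.5, -1.5, 5, 0, 0, 0, 0]
    - [0.5, -3, 10, 0, 0, 0, 0]
    - [0.5, -5, 15, 0, 0, 0, 0]
    - [0.5, -5.4, 19.7, 0, 0, 0, 0]
    - [0.5, -5.4, 19.7, 0, 0, 0, 0]

```text
time: 16.4
tcp_pos: [0.5087, 0.0073, 0.0894]
eef_rot: [0.002, 1.0, 0.012, -0.001]
contact_force: [-0.2, 1.0, -1.7]
grip_width: 0.0123
grasp_force: 20.0
```

Request:
carry_out:
  motion:
    - [0.5, 0, 0, 0, 0, 0, 0]
    - [0.5, 0, 0, 0, 0, 0, 0]

```text
time: 16.6
tcp_pos: [0.5112, 0.0157, 0.0896]
eef_rot: [-0.0, 1.0, 0.017, 0.0]
contact_force: [0.5, 0.9, -2.1]
grip_width: 0.0129
grasp_force: 20.0
```

```bash
python3 - <<'E'
from h import *
s=st(); C=cam("wrist"); im=arm.read_camera("wrist"); cv2.imwrite("pics/w9.png",im)
H=cv2.cvtColor(im,cv2.COLOR_BGR2HSV)
for r in (60,75,85):
    m=[x for x in range(120,520) if H[r,x,1]<75]; 
    print(r,min(m),max(m),[W2S(onplane(C,(x,r),.008)).round(4).tolist() for x in (min(m)-.5,max(m)+.5)])
p=S2W(-.199,-.0265); go(*p,.018,.0333)
E
```

```text
t 16.60 tcp [0.5112 0.0157 0.0896] w 0.0129 gf 20.0 F [ 0.5  0.9 -2.1]
[[0.999, 0.034, 0.001], [0.034, -0.999, 0.001], [0.001, -0.001, -1.0]] [ 0.044  0.51  -0.259  2.166  0.265  0.494 -1.955]
60 120 519 [[-0.089, 0.0861], [-0.0875, -0.1981]]
75 120 519 [[-0.0991, 0.0872], [-0.0977, -0.1998]]
85 120 519 [[-0.1059, 0.0879], [-0.1046, -0.2009]]
go [np.float64(0.5115926112786819), np.float64(0.01408921608048462), 0.018] shift [0.03 0.23 7.15] turn [-0.0009 -0.0006  0.0015]
```

Request:
carry_out:
  motion:
    - [0.5, 0, 0.18, 2, 0, 0, 0]
    - [0.5, 0, 0.18, 4.5, 0, 0, 0]
    - [0.5, 0, 0.18, 6.5, 0, 0, 0]
    - [0.5, 0, 0.18, 7.2, 0, 0, 0]
    - [0.5, 0, 0.18, 7.2, 0, 0, 0]

```text
time: 17.15
tcp_pos: [0.5106, 0.0143, 0.0168]
eef_rot: [-0.0, 1.0, 0.018, -0.001]
contact_force: [0.5, -0.5, -1.9]
grip_width: 0.013
grasp_force: 20.0
```

Request:
carry_out:
  motion:
    - [0.5, 0.5, 0, 0, 0, 0, 0]
    - [0.5, 1.5, 0, 0, 0, 0, 0]
    - [0.5, 2.5, 0, 0, 0, 0, 0]
    - [0.5, 3.5, 0, 0, 0, 0, 0]
    - [0.5, 3.5, 0, 0, 0, 0, 0]

```text
time: 17.65
tcp_pos: [0.5481, 0.0139, 0.0177]
eef_rot: [-0.0, 1.0, 0.016, 0.001]
contact_force: [-0.1, 0.0, -1.9]
grip_width: 0.0126
grasp_force: 20.0
```

```bash
python3 - <<'E'
from h import *
s=st(); print(W2S(s["tcp_pos"]))
E
```

```text
t 17.65 tcp [0.5481 0.0139 0.0177] w 0.0126 gf 20.0 F [-0.1  0.  -1.9]
[[0.999, 0.032, 0.002], [0.032, -0.999, 0.001], [0.002, -0.001, -1.0]] [ 0.006  0.654 -0.196  2.13   0.323  0.383 -1.99 ]
[-0.16254031 -0.0278555 ]
```

Request:
carry_out:
  motion:
    - [0.5, 0.8, -0.1, 0, 0, 0, 0]
    - [0.5, 1.6, -0.1, 0.1, 0, 0, 0]
    - [0.5, 2.1, -0.1, 0.15, 0, 0, 0]
    - [0.5, 2.4, -0.1, 0.15, 0, 0, 0]
    - [0.5, 2.4, -0.1, 0.15, 0, 0, 0]

```text
time: 18.15
tcp_pos: [0.57, 0.0157, 0.0158]
eef_rot: [-0.0, 1.0, 0.016, 0.0]
contact_force: [-0.0, -0.2, -2.3]
grip_width: 0.0127
grasp_force: 20.0
```

Request:
carry_out:
  motion:
    - [0.5, 0.2, 0, 0, 0, 0, 0]
    - [0.5, 0.4, 0, 0, 0, 0, 0]
    - [0.5, 0.4, 0, 0, 0, 0, 0]

```text
time: 18.45
tcp_pos: [0.5725, 0.0156, 0.0159]
eef_rot: [0.0, 1.0, 0.016, -0.001]
contact_force: [-4.5, 0.2, 2.7]
grip_width: 0.0126
grasp_force: 20.0
```

Request:
carry_out:
  motion:
    - [2.8, 0, 0, 0, 0, 0, 0]
    - [2.8, 0, 0, 0, 0, 0, 0]
    - [2.8, 0, 0, 0, 0, 0, 0]
    - [2.8, 0, 0, -4, 0, 0, 0]
    - [2.8, 0, 0, -8.5, 0, 0, 0]

```text
time: 18.95
tcp_pos: [0.5728, 0.0159, 0.1006]
eef_rot: [-0.0, 1.0, 0.017, -0.002]
contact_force: [0.5, -0.0, -1.0]
grip_width: 0.0279
grasp_force: 0.0
```

```bash
python3 - <<'E'
from h import *
go(.455,.27,.10,.0333)
E
```

```text
go [0.455, 0.27, 0.1] shift [-10.93 -25.79   0.09] turn [-0.0001  0.0032 -0.0001]
```

Request:
carry_out:
  motion:
    - [4.5, -10.9, -25.8, 0, 0, 0, 0]
    - [4.5, -10.9, -25.8, 0, 0, 0, 0]
    - [4.5, -10.9, -25.8, 0, 0, 0, 0]
    - [4.5, -10.9, -25.8, 0, 0, 0, 0]
    - [4.5, -10.9, -25.8, 0, 0, 0, 0]

```text
time: 19.45
tcp_pos: [0.4684, 0.2446, 0.1012]
eef_rot: [-0.0, 1.0, 0.016, 0.001]
contact_force: [0.6, 0.6, -0.1]
grip_width: 0.0446
grasp_force: 0.0
```

Request:
carry_out:
  motion:
    - [4.5, -1.5, -3, 0, 0, 0, 0]
    - [4.5, -1.5, -3, 0, 0, 0, 0]
    - [4.5, -1.5, -3, 0, 0, 0, 0]
    - [4.5, -1.5, -3, 0, 0, 0, 0]

```text
time: 19.85
tcp_pos: [0.4536, 0.2711, 0.1009]
eef_rot: [0.0, 1.0, 0.016, 0.0]
contact_force: [0.0, -0.3, -0.5]
grip_width: 0.0453
grasp_force: 0.0
```

```bash
python3 - <<'E'
from h import *
s=st(); C=cam("wrist"); im=arm.read_camera("wrist"); cv2.imwrite("pics/w10.png",im)
p=weights(im,C,(.458,.2755),"S2"); weights(im,C,(.5155,.338),"S1")
tip(p[0],p[1],.0215,.0333)
E
```

```text
t 19.85 tcp [0.4536 0.2711 0.1009] w 0.0453 gf 0.0 F [ 0.  -0.3 -0.5]
[[1.0, 0.031, 0.0], [0.031, -1.0, -0.001], [0.0, 0.001, -1.0]] [-0.474  0.506 -0.242  2.121  0.229  0.539 -2.424]
S2 px (267.0, 201.2) R 8.7 exp 17.8 bbox (13, 16) world [0.4594 0.279  0.015 ]
S1 px (189.5, 127.0) R 18.8 exp 18.7 bbox (36, 30) world [0.5147 0.3379 0.015 ]
go [np.float64(0.4593622427511433), np.float64(0.278980413011325), -0.005500000000000001] shift [ 0.58 -0.81 10.64] turn [ 0.0006 -0.0003 -0.0027]
```

```bash
python3 - <<'E'
from h import *
C=cam("wrist"); im=cv2.imread("pics/w10.png"); H=cv2.cvtColor(cv2.blur(im,(3,3)),cv2.COLOR_BGR2HSV)
print(proj(C,[.4582,.2755,.015]))
for r in range(178,236,4): print(r,H[r,240:310:4,0].tolist(), H[r,240:310:12,2].tolist())
E
```

```text
[[270.96336801 202.91688026]]
178 [13, 13, 13, 13, 14, 13, 14, 14, 13, 13, 12, 13, 12, 12, 11, 13, 12, 13] [119, 115, 132, 81, 77, 78]
182 [13, 14, 13, 14, 14, 12, 12, 13, 12, 13, 11, 13, 11, 13, 14, 12, 12, 14] [117, 114, 82, 85, 79, 77]
186 [13, 13, 13, 13, 13, 14, 15, 19, 19, 18, 13, 13, 13, 12, 12, 13, 12, 12] [109, 113, 82, 87, 77, 79]
190 [13, 14, 13, 12, 12, 17, 21, 24, 22, 20, 20, 16, 13, 12, 13, 13, 12, 13] [110, 113, 118, 117, 80, 80]
194 [12, 13, 13, 14, 15, 21, 21, 24, 25, 21, 21, 21, 14, 12, 11, 13, 12, 12] [93, 94, 127, 62, 82, 76]
198 [13, 14, 13, 14, 20, 21, 21, 21, 21, 21, 24, 23, 18, 13, 14, 13, 13, 12] [96, 90, 123, 98, 89, 75]
202 [13, 13, 12, 13, 22, 25, 21, 20, 21, 21, 20, 21, 19, 13, 13, 14, 12, 13] [96, 90, 126, 92, 84, 60]
206 [13, 13, 13, 13, 24, 24, 21, 21, 21, 20, 21, 20, 19, 12, 13, 12, 13, 13] [95, 92, 107, 90, 86, 62]
210 [14, 14, 14, 12, 19, 24, 21, 21, 20, 20, 20, 21, 16, 14, 13, 13, 14, 13] [95, 92, 116, 89, 73, 64]
214 [13, 12, 13, 12, 13, 23, 21, 21, 21, 21, 21, 19, 13, 14, 13, 12, 14, 13] [99, 92, 116, 91, 64, 62]
218 [13, 12, 13, 12, 13, 13, 18, 20, 21, 21, 18, 13, 14, 13, 13, 13, 13, 13] [98, 95, 135, 122, 67, 62]
222 [13, 14, 13, 13, 13, 14, 13, 13, 13, 13, 13, 13, 13, 13, 13, 14, 12, 12] [92, 94, 137, 94, 77, 62]
226 [13, 12, 12, 12, 12, 13, 13, 12, 12, 13, 13, 12, 13, 12, 13, 10, 13, 12] [94, 94, 160, 96, 88, 64]
230 [13, 12, 13, 13, 13, 13, 13, 13, 13, 13, 13, 14, 13, 12, 12, 14, 12, 14] [96, 92, 190, 97, 93, 68]
234 [13, 12, 13, 13, 14, 13, 12, 13, 12, 12, 13, 13, 14, 13, 12, 12, 11, 12] [99, 94, 97, 99, 97, 67]
```

Request:
carry_out:
  motion:
    - [4.5, 0.5, -0.35, 3, 0, 0, 0]
    - [4.5, 0.5, -0.35, 6, 0, 0, 0]
    - [4.5, 0.5, -0.35, 9, 0, 0, 0]
    - [4.5, 0.5, -0.35, 10.55, 0, 0, 0]
    - [3, 0.5, -0.35, 10.55, 0, 0, 0]

```text
time: 20.4
tcp_pos: [0.4575, 0.274, -0.0065]
eef_rot: [0.001, 1.0, 0.015, -0.001]
contact_force: [0.2, 0.7, 0.2]
grip_width: 0.0409
grasp_force: 0.0
```

Request:
carry_out:
  motion:
    - [0.5, 0, 0, 0, 0, 0, 0]
    - [0.5, 0, 0, 0, 0, 0, 0]
    - [0.5, 0, 0, 0, 0, 0, 0]
    - [0.5, 0, 0, 0, 0, 0, 0]
    - [0.5, 0, 0, 0, 0, 0, 0]
  force: 20

```text
time: 20.9
tcp_pos: [0.4585, 0.2761, -0.0037]
eef_rot: [-0.0, 1.0, 0.016, 0.001]
contact_force: [0.9, -1.4, 6.9]
grip_width: 0.0128
grasp_force: 20.0
```

```bash
sed -i 's/H=cv2.cvtColor(a,cv2.COLOR_BGR2HSV); ma/H=cv2.cvtColor(cv2.blur(a,(3,3)),cv2.COLOR_BGR2HSV); ma/; s/H\[:,:,0\]>19/H[:,:,0]>16/; s/H\[:,:,1\]>60/H[:,:,1]>35/' h.py; python3 - <<'E'
from h import *
s=arm.state(); x,y,z=s["tcp_pos"]; p=S2W(-.200,.0725); b=go(x,y,.09,.0333); b=go(*p,.09,.0333,b); go(*p,z+.019,.0333,b)
E
```

```text
go [np.float64(0.45846475135171183), np.float64(0.2761227057295132), 0.09] shift [ 0.01 -0.01 -9.37] turn [-0.0008 -0.0015 -0.0008]
go [np.float64(0.5072970749182791), np.float64(0.11300103725154817), 0.09] shift [ 4.34 16.47  0.  ] turn [0. 0. 0.]
go [np.float64(0.5072970749182791), np.float64(0.11300103725154817), np.float64(0.015293495973171738)] shift [0.   0.   7.47] turn [0. 0. 0.]
```

Request:
carry_out:
  motion:
    - [0.5, 0, 0, -4, 0, 0, 0]
    - [0.5, 0, 0, -8, 0, 0, 0]
    - [0.5, 1, 4, -9.4, 0, 0, 0]
    - [0.5, 2.5, 8, -9.4, 0, 0, 0]
    - [0.5, 4, 12.5, -9.4, 0, 0, 0]

```text
time: 21.4
tcp_pos: [0.5026, 0.152, 0.0906]
eef_rot: [-0.001, 1.0, 0.017, 0.001]
contact_force: [1.1, -0.2, -0.6]
grip_width: 0.0129
grasp_force: 20.0
```

Request:
carry_out:
  motion:
    - [0.5, 0.4, 4, 0, 0, 0, 0]
    - [0.5, 0.4, 4, 0, 0, 0, 0]
    - [0.5, 0.4, 4, 0, 0, 0, 0]
    - [0.5, 0.4, 4, 0, 0, 0, 0]

```text
time: 21.8
tcp_pos: [0.507, 0.1137, 0.0896]
eef_rot: [-0.0, 1.0, 0.017, 0.0]
contact_force: [0.0, 0.3, -0.2]
grip_width: 0.0131
grasp_force: 20.0
```

```bash
python3 - <<'E'
from h import *
s=st(); p=S2W(-.200,.0725); go(*p,.0155,.0333)
C=cam("wrist"); im=arm.read_camera("wrist"); cv2.imwrite("pics/w11.png",im)
H=cv2.cvtColor(cv2.blur(im,(3,3)),cv2.COLOR_BGR2HSV)
p=np.array(s["tcp_pos"]); print(proj(C,p+[0,0,.027-.0235+.015]))
m=((H[:,:,0]>16)&(H[:,:,0]<36)&(H[:,:,1]>35))[180:300,220:340].astype(np.uint8); n,L,S,c=cv2.connectedComponentsWithStats(m); i=1+np.argmax(S[1:,4]); print(S[i],c[i])
E
```

```text
t 21.80 tcp [0.507  0.1137 0.0896] w 0.0131 gf 20.0 F [ 0.   0.3 -0.2]
[[0.999, 0.034, 0.0], [0.034, -0.999, 0.001], [0.0, -0.001, -1.0]] [-0.137  0.518 -0.27   2.147  0.274  0.507 -2.151]
go [np.float64(0.5072970749182791), np.float64(0.11300103725154817), 0.0155] shift [0.02 0.07 7.41] turn [-0.0008 -0.0003  0.0008]
[[276.46444667 264.82128069]]
[  34   55   49   60 1596] [57.12092732 83.72055138]
```

Request:
carry_out:
  motion:
    - [0.5, 0, 0.05, 2, 0, 0, 0]
    - [0.5, 0, 0.05, 4.5, 0, 0, 0]
    - [0.5, 0, 0.05, 6.5, 0, 0, 0]
    - [0.5, 0, 0.05, 7.4, 0, 0, 0]
    - [0.5, 0, 0.05, 7.4, 0, 0, 0]

```text
time: 22.35
tcp_pos: [0.5065, 0.1132, 0.0146]
eef_rot: [0.0, 1.0, 0.018, -0.001]
contact_force: [-1.0, -0.3, -0.5]
grip_width: 0.0133
grasp_force: 20.0
```

Request:
carry_out:
  motion:
    - [0.5, 0.4, 0, 0, 0, 0, 0]
    - [0.5, 1, 0, 0, 0, 0, 0]
    - [0.5, 1.7, 0, 0, 0, 0, 0]
    - [0.5, 2.2, 0, 0, 0, 0, 0]
    - [0.5, 2.2, 0, 0, 0, 0, 0]

```text
time: 22.85
tcp_pos: [0.5305, 0.1126, 0.0157]
eef_rot: [-0.0, 1.0, 0.016, 0.001]
contact_force: [-0.8, 0.6, -1.1]
grip_width: 0.0133
grasp_force: 20.0
```

```bash
python3 - <<'E'
from h import *
s=st(); print(W2S(s["tcp_pos"]))
E
```

```text
t 22.85 tcp [0.5305 0.1126 0.0157] w 0.0133 gf 20.0 F [-0.8  0.6 -1.1]
[[0.999, 0.032, 0.001], [0.032, -0.999, 0.0], [0.001, -0.0, -1.0]] [-0.176  0.654 -0.2    2.143  0.34   0.372 -2.192]
[-0.17685149  0.0713457 ]
```

Request:
carry_out:
  motion:
    - [0.5, 0.8, -0.1, 0, 0, 0, 0]
    - [0.5, 1.6, -0.1, 0, 0, 0, 0]
    - [0.5, 2.4, -0.1, 0, 0, 0, 0]
    - [0.5, 3.2, -0.1, 0.05, 0, 0, 0]
    - [0.5, 3.6, -0.1, 0.1, 0, 0, 0]

```text
time: 23.35
tcp_pos: [0.5662, 0.1149, 0.0143]
eef_rot: [-0.0, 1.0, 0.016, 0.0]
contact_force: [0.1, 0.9, -0.0]
grip_width: 0.0129
grasp_force: 20.0
```

Request:
carry_out:
  motion:
    - [0.5, 0.2, 0, 0, 0, 0, 0]
    - [0.5, 0.4, 0, 0, 0, 0, 0]
    - [0.5, 0.6, 0, 0, 0, 0, 0]
    - [0.5, 0.6, 0, 0, 0, 0, 0]

```text
time: 23.75
tcp_pos: [0.5706, 0.1149, 0.0143]
eef_rot: [0.0, 1.0, 0.016, -0.001]
contact_force: [-2.1, 0.4, -0.2]
grip_width: 0.0133
grasp_force: 20.0
```

Request:
carry_out:
  motion:
    - [0.5, 0.2, 0, 0, 0, 0, 0]
    - [0.5, 0.3, 0, 0, 0, 0, 0]
    - [0.5, 0.3, 0, 0, 0, 0, 0]

```text
time: 24.05
tcp_pos: [0.574, 0.1151, 0.0145]
eef_rot: [0.0, 1.0, 0.016, -0.0]
contact_force: [-2.9, -0.0, 2.1]
grip_width: 0.0128
grasp_force: 20.0
```

Request:
carry_out:
  motion:
    - [2.8, 0, 0, 0, 0, 0, 0]
    - [2.8, 0, 0, 0, 0, 0, 0]
    - [2.8, 0, 0, 0, 0, 0, 0]
    - [2.8, 0, 0, -4, 0, 0, 0]
    - [2.8, 0, 0, -8.5, 0, 0, 0]

```text
time: 24.55
tcp_pos: [0.5732, 0.1151, 0.0989]
eef_rot: [0.0, 1.0, 0.017, -0.002]
contact_force: [1.4, -0.8, -0.9]
grip_width: 0.0285
grasp_force: 0.0
```

```bash
python3 - <<'E'
from h import *
go(.512,.33,.10,.0333)
E
```

```text
go [0.512, 0.33, 0.1] shift [ -5.4  -21.69  -0.1 ] turn [ 0.0005  0.0034 -0.0001]
```

Request:
carry_out:
  motion:
    - [4.5, -5.4, -21.7, 0, 0, 0, 0]
    - [4.5, -5.4, -21.7, 0, 0, 0, 0]
    - [4.5, -5.4, -21.7, 0, 0, 0, 0]
    - [4.5, -5.4, -21.7, 0, 0, 0, 0]
    - [4.5, -5.4, -21.7, 0, 0, 0, 0]

```text
time: 25.05
tcp_pos: [0.5111, 0.3359, 0.0998]
eef_rot: [-0.002, 1.0, 0.019, 0.0]
contact_force: [-0.2, 0.3, 0.3]
grip_width: 0.0448
grasp_force: 0.0
```

Request:
carry_out:
  motion:
    - [4.5, 0, 0, 0, 0, 0, 0]
    - [4.5, 0, 0, 0, 0, 0, 0]
    - [4.5, 0, 0, 0, 0, 0, 0]

```text
time: 25.35
tcp_pos: [0.5137, 0.3285, 0.0993]
eef_rot: [0.001, 1.0, 0.015, 0.0]
contact_force: [0.4, 0.2, -0.6]
grip_width: 0.0452
grasp_force: 0.0
```

```bash
python3 - <<'E'
from h import *
s=st(); C=cam("wrist"); im=arm.read_camera("wrist"); cv2.imwrite("pics/w12.png",im)
p=weights(im,C,(.515,.3385),"S1")
go(p[0],p[1],-.0035,.0333)
E
```

```text
t 25.35 tcp [0.5137 0.3285 0.0993] w 0.0452 gf 0.0 F [ 0.4  0.2 -0.6]
[[1.0, 0.031, 0.0], [0.031, -1.0, -0.001], [0.0, 0.001, -1.0]] [-0.483  0.587 -0.266  1.939  0.245  0.647 -2.443]
S1 px (263.0, 204.4) R 17.8 exp 17.9 bbox (35, 35) world [0.5172 0.3394 0.015 ]
go [np.float64(0.5172087482639793), np.float64(0.3394103602111284), -0.0035] shift [ 0.37 -1.1  10.28] turn [ 0.001  -0.0001 -0.0028]
```

Request:
carry_out:
  motion:
    - [4.5, 0.35, -1.1, 3, 0, 0, 0]
    - [4.5, 0.35, -1.1, 6, 0, 0, 0]
    - [4.5, 0.35, -1.1, 9, 0, 0, 0]
    - [4.5, 0.35, -1.1, 10.2, 0, 0, 0]
    - [3, 0.35, -1.1, 10.2, 0, 0, 0]

```text
time: 25.9
tcp_pos: [0.5158, 0.3397, -0.004]
eef_rot: [0.001, 1.0, 0.016, -0.001]
contact_force: [0.4, -1.0, -0.4]
grip_width: 0.0406
grasp_force: 0.0
```

Request:
carry_out:
  motion:
    - [0.5, 0, 0, 0, 0, 0, 0]
    - [0.5, 0, 0, 0, 0, 0, 0]
    - [0.5, 0, 0, 0, 0, 0, 0]
    - [0.5, 0, 0, 0, 0, 0, 0]
    - [0.5, 0, 0, 0, 0, 0, 0]
  force: 8

```text
time: 26.4
tcp_pos: [0.5167, 0.3414, -0.0017]
eef_rot: [-0.0, 1.0, 0.016, 0.001]
contact_force: [0.5, -2.2, 5.7]
grip_width: 0.0132
grasp_force: 8.0
```

Request:
carry_out:
  motion:
    - [3.5, 0, 0, 0, 0, 0, 0]
    - [3.5, 0, 0, 0, 0, 0, 0]
    - [3.5, 0, 0, 0, 0, 0, 0]
    - [3.5, 0, 0, -3, 0, 0, 0]
    - [3.5, 0, 0, -5, 0, 0, 0]

```text
time: 26.9
tcp_pos: [0.5159, 0.3415, 0.0479]
eef_rot: [0.0, 1.0, 0.017, -0.0]
contact_force: [0.5, 0.0, -0.1]
grip_width: 0.035
grasp_force: 0.0
```

Request:
carry_out:
  motion:
    - [3.5, 0, 0, 0, 0, 0, -0.14]
    - [3.5, 0, 0, 0, 0, 0, -0.28]
    - [3.5, 0, 0, 0, 0, 0, -0.42]
    - [3.5, 0, 0, 0, 0, 0, -0.56]
    - [3.5, 0, 0, 0, 0, 0, -0.7]

```text
time: 27.4
tcp_pos: [0.516, 0.3414, 0.0473]
eef_rot: [-0.0, 0.933, 0.361, -0.0]
contact_force: [0.8, -0.8, -0.5]
grip_width: 0.035
grasp_force: 0.0
```

Request:
carry_out:
  motion:
    - [3.5, 0, 0, 0, 0, 0, -0.14]
    - [3.5, 0, 0, 0, 0, 0, -0.28]
    - [3.5, 0, 0, 0, 0, 0, -0.42]
    - [3.5, 0, 0, 0, 0, 0, -0.56]
    - [3.5, 0, 0, 0, 0, 0, -0.7]

```text
time: 27.9
tcp_pos: [0.516, 0.3413, 0.0472]
eef_rot: [-0.0, 0.752, 0.659, -0.0]
contact_force: [-0.3, 0.3, 0.3]
grip_width: 0.0349
grasp_force: 0.0
```

Request:
carry_out:
  motion:
    - [3.5, 0, 0, 0, 0, 0, -0.14]
    - [3.5, 0, 0, 0, 0, 0, -0.171]
    - [3.5, 0, 0, 0, 0, 0, -0.171]
    - [3.5, 0, 0, 0, 0, 0, -0.171]

```text
time: 28.3
tcp_pos: [0.5161, 0.3413, 0.0473]
eef_rot: [-0.0, 0.696, 0.718, -0.0]
contact_force: [0.0, 0.1, 0.3]
grip_width: 0.0345
grasp_force: 0.0
```

```bash
python3 - <<'E'
from h import *
s=st(); C=cam("wrist"); im=arm.read_camera("wrist"); cv2.imwrite("pics/w13.png",im)
p=weights(im,C,(.5172,.3405),"S1")
E
```

```text
t 28.30 tcp [0.5161 0.3413 0.0473] w 0.0345 gf 0.0 F [0.  0.1 0.3]
[[-0.03, 1.0, -0.0], [1.0, 0.03, -0.0], [-0.0, -0.0, -1.0]] [-0.248  0.743 -0.665  1.932  0.695  0.71  -1.305]
S1 px (274.7, 227.6) R 21.7 exp 20.6 bbox (41, 44) world [0.5143 0.3431 0.015 ]
```

Request:
carry_out:
  motion:
    - [3.5, 0, 0, 2.5, 0, 0, 0]
    - [3.5, 0, 0, 4.9, 0, 0, 0]
    - [3.5, 0, 0, 4.9, 0, 0, 0]
    - [3.5, 0, 0, 4.9, 0, 0, 0]

```text
time: 28.75
tcp_pos: [0.5158, 0.3416, -0.0014]
eef_rot: [-0.0, 0.695, 0.719, -0.0]
contact_force: [0.9, 0.7, -0.2]
grip_width: 0.0347
grasp_force: 0.0
```

Request:
carry_out:
  motion:
    - [0.5, 0, 0, 0, 0, 0, 0]
    - [0.5, 0, 0, 0, 0, 0, 0]
    - [0.5, 0, 0, 0, 0, 0, 0]
    - [0.5, 0, 0, 0, 0, 0, 0]
    - [0.5, 0, 0, 0, 0, 0, 0]
  force: 20

```text
time: 29.25
tcp_pos: [0.5163, 0.3415, -0.001]
eef_rot: [0.0, 0.695, 0.719, 0.0]
contact_force: [-0.3, -0.4, 5.5]
grip_width: 0.0121
grasp_force: 20.0
```

```bash
python3 - <<'E'
from h import *
s=st(); x,y,z=s["tcp_pos"]; p=S2W(-.200,-.0725); b=go(x,y,.09,YAW+np.pi/2); b=go(*p,.09,YAW+np.pi/2,b); go(*p,z+.019,YAW+np.pi/2,b)
E
```

```text
t 29.25 tcp [ 0.5163  0.3415 -0.001 ] w 0.0121 gf 20.0 F [-0.3 -0.4  5.5]
[[-0.033, 0.999, 0.001], [0.999, 0.033, 0.0], [0.0, 0.001, -1.0]] [-0.287  0.802 -0.605  1.954  0.768  0.629 -1.364]
go [np.float64(0.516348425179839), np.float64(0.3415126158324178), 0.09] shift [ 0.    0.01 -9.1 ] turn [ 0.0006 -0.0003 -0.0004]
go [np.float64(0.5121246825885278), np.float64(-0.03191857565223429), 0.09] shift [-37.31  -1.67   0.  ] turn [0. 0. 0.]
go [np.float64(0.5121246825885278), np.float64(-0.03191857565223429), np.float64(0.017986147169305158)] shift [0.  0.  7.2] turn [0. 0. 0.]
```

Request:
carry_out:
  motion:
    - [0.5, 0, 0, -4, 0, 0, 0]
    - [0.5, 0, 0, -8, 0, 0, 0]
    - [0.5, -4, 0, -9.5, 0, 0, 0]
    - [0.5, -8.5, -0.5, -9.5, 0, 0, 0]
    - [0.5, -13, -0.5, -9.5, 0, 0, 0]

```text
time: 29.75
tcp_pos: [0.515, 0.2101, 0.094]
eef_rot: [0.0, 0.695, 0.719, 0.0]
contact_force: [0.5, -0.8, -0.3]
grip_width: 0.0122
grasp_force: 19.8
```

Request:
carry_out:
  motion:
    - [0.5, -4.5, -0.3, 0, 0, 0, 0]
    - [0.5, -9, -0.6, 0, 0, 0, 0]
    - [0.5, -13.5, -1, 0, 0, 0, 0]
    - [0.5, -18, -1, 0, 0, 0, 0]
    - [0.5, -20, -1.2, 0, 0, 0, 0]

```text
time: 30.25
tcp_pos: [0.5094, 0.0061, 0.093]
eef_rot: [0.0, 0.697, 0.717, -0.001]
contact_force: [0.0, -0.1, -0.9]
grip_width: 0.0124
grasp_force: 19.8
```

Request:
carry_out:
  motion:
    - [0.5, -1, 0, 0, 0, 0, 0]
    - [0.5, -1, 0, 0, 0, 0, 0]
    - [0.5, -1, 0, 0, 0, 0, 0]

```text
time: 30.55
tcp_pos: [0.5107, 0.0024, 0.0936]
eef_rot: [-0.0, 0.695, 0.719, 0.001]
contact_force: [0.2, -0.8, -0.2]
grip_width: 0.0122
grasp_force: 19.8
```

```bash
python3 - <<'E'
from h import *
s=st(); p=S2W(-.200,-.0725); go(*p,.0182,YAW+np.pi/2)
C=cam("wrist"); im=arm.read_camera("wrist"); sc=arm.read_camera("scene"); cv2.imwrite("pics/w14.png",im); cv2.imwrite("pics/s14.png",sc)
cv2.imwrite("pics/m14.png",np.hstack([cv2.resize(im,(400,300)),cv2.resize(sc[120:300,180:420],(400,300))]))
E
```

```text
t 30.55 tcp [0.5107 0.0024 0.0936] w 0.0122 gf 19.8 F [ 0.2 -0.8 -0.2]
[[-0.034, 0.999, 0.001], [0.999, 0.034, 0.001], [0.001, 0.001, -1.0]] [ 0.408  0.592 -0.752  2.144  0.675  0.655 -0.783]
go [np.float64(0.5121246825885278), np.float64(-0.03191857565223429), 0.0182] shift [-3.45  0.02  7.54] turn [ 0.0006 -0.001   0.0008]
```

View pics/m14.png

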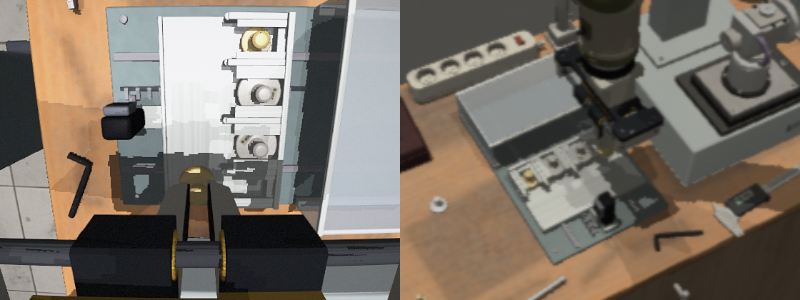

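The picture shows both large weights and one small one seated in their slots at the back. The second small weight is held, and the gripper is clear of the stand.

Request:
carry_out:
  motion:
    - [0.5, -2, 0, 0, 0, 0, 0]
    - [0.5, -3.4, 0, 0, 0, 0, 0]
    - [0.5, -3.4, 0, 3, 0, 0, 0]
    - [0.5, -3.4, 0, 6, 0, 0, 0]
    - [0.5, -3.4, 0, 6.5, 0, 0, 0]

```text
time: 31.15
tcp_pos: [0.5101, -0.0327, 0.0262]
eef_rot: [-0.001, 0.695, 0.719, -0.001]
contact_force: [-1.1, -0.4, -0.8]
grip_width: 0.0125
grasp_force: 19.8
```

Request:
carry_out:
  motion:
    - [0.5, 0, 0, 1, 0, 0, 0]
    - [0.5, 0, 0, 1, 0, 0, 0]
    - [0.5, 0, 0, 1, 0, 0, 0]

```text
time: 31.45
tcp_pos: [0.5119, -0.0327, 0.0191]
eef_rot: [0.0, 0.695, 0.719, 0.0]
contact_force: [-0.3, 0.4, -0.5]
grip_width: 0.0122
grasp_force: 19.8
```

```bash
python3 - <<'E'
from h import *
s=st(); print(W2S(s["tcp_pos"])); p=S2W(-.200,-.0725); go(*p,.0175,YAW+np.pi/2)
E
```

```text
t 31.45 tcp [ 0.5119 -0.0327  0.0191] w 0.0122 gf 19.8 F [-0.3  0.4 -0.5]
[[-0.033, 0.999, 0.001], [0.999, 0.033, -0.0], [-0.0, 0.001, -1.0]] [ 0.371  0.694 -0.611  2.189  0.852  0.51  -0.873]
[-0.2002201  -0.07328584]
go [np.float64(0.5121246825885278), np.float64(-0.03191857565223429), 0.0175] shift [0.08 0.02 0.16] turn [0.0008 0.0001 0.0002]
```

Request:
carry_out:
  motion:
    - [0.5, 0.08, 0, 0.13, 0, 0, 0]
    - [0.5, 0.08, 0.6, 0.13, 0, 0, 0]
    - [0.5, 0.08, 1.3, 0.13, 0, 0, 0]
    - [0.5, 0.08, 2.1, 0.13, 0, 0, 0]
    - [0.5, 0.08, 2.1, 0.13, 0, 0, 0]

```text
time: 31.95
tcp_pos: [0.5342, -0.0314, 0.0172]
eef_rot: [0.0, 0.696, 0.718, 0.001]
contact_force: [-0.2, -0.1, -0.6]
grip_width: 0.0122
grasp_force: 19.8
```

Request:
carry_out:
  motion:
    - [0.5, 0, 0.8, 0, 0, 0, 0]
    - [0.5, 0, 1.6, 0, 0, 0, 0]
    - [0.5, 0, 2.4, 0, 0, 0, 0]
    - [0.5, 0, 3.0, 0.05, 0, 0, 0]
    - [0.5, 0, 3.4, 0.05, 0, 0, 0]

```text
time: 32.45
tcp_pos: [0.5659, -0.0305, 0.0171]
eef_rot: [-0.0, 0.695, 0.719, -0.001]
contact_force: [-6.1, -0.4, 14.0]
grip_width: 0.0126
grasp_force: 21.0
```

```bash
python3 - <<'E'
from h import *
s=st(); print(W2S(s["tcp_pos"]))
E
```

```text
t 32.45 tcp [ 0.5659 -0.0305  0.0171] w 0.0126 gf 21.0 F [-6.1 -0.4 14. ]
[[-0.033, 0.999, -0.002], [0.999, 0.033, -0.001], [-0.001, -0.002, -1.0]] [ 0.379  0.744 -0.641  2.065  0.803  0.599 -0.799]
[-0.14625497 -0.07285895]
```

Request:
carry_out:
  motion:
    - [2.4, 0, -0.1, 0, 0, 0, 0]
    - [2.4, 0, -0.1, 0, 0, 0, 0]
    - [2.4, 0, 0.1, -0.25, 0, 0, 0]
    - [2.4, 0, 0.1, -0.25, 0, 0, 0]

```text
time: 32.85
tcp_pos: [0.5681, -0.0302, 0.0193]
eef_rot: [0.0, 0.695, 0.719, 0.0]
contact_force: [-0.7, -0.1, -0.2]
grip_width: 0.024
grasp_force: 0.0
```

Request:
carry_out:
  motion:
    - [0.5, 0, 0, 0, 0, 0, 0]
    - [0.5, 0, 0, 0, 0, 0, 0]
    - [0.5, 0, 0, 0, 0, 0, 0]
    - [0.5, 0, 0.2, 0, 0, 0, 0]
    - [0.5, 0, 0.4, 0, 0, 0, 0]
  force: 15

```text
time: 33.35
tcp_pos: [0.5711, -0.0301, 0.02]
eef_rot: [0.0, 0.695, 0.719, -0.0]
contact_force: [-6.8, 0.0, 17.8]
grip_width: 0.0105
grasp_force: 16.1
```

Request:
carry_out:
  motion:
    - [0.5, 0, 0.2, 0, 0, 0, 0]
    - [0.5, 0, 0.2, 0, 0, 0, 0]

```text
time: 33.55
tcp_pos: [0.574, -0.0297, 0.0209]
eef_rot: [0.001, 0.695, 0.719, 0.0]
contact_force: [-3.2, -0.2, 28.6]
grip_width: 0.0077
grasp_force: 19.6
```

Request:
carry_out:
  motion:
    - [2.6, 0, 0, 0, 0, 0, 0]
    - [2.6, 0, 0, 0, 0, 0, 0]
    - [2.6, 0, 0, 0, 0, 0, 0]
    - [2.6, 0, 0, -4, 0, 0, 0]
    - [2.6, 0, 0, -8, 0, 0, 0]

```text
time: 34.05
tcp_pos: [0.5723, -0.0299, 0.099]
eef_rot: [-0.001, 0.695, 0.719, -0.001]
contact_force: [-0.0, -0.2, 0.4]
grip_width: 0.0257
grasp_force: 0.0
```

Request:
carry_out:
  motion:
    - [4.5, 5, 0, -3, 0, 0, 0]
    - [4.5, 9, -1, -5, 0, 0, 0]
    - [4.5, 9, -1, -5, 0, 0, 0]
    - [4.5, 9, -1, -5, 0, 0, 0]
    - [4.5, 9, -1, -5, 0, 0, 0]

```text
time: 34.55
tcp_pos: [0.5602, 0.0582, 0.1484]
eef_rot: [-0.0, 0.696, 0.718, -0.001]
contact_force: [-0.0, -0.4, -0.9]
grip_width: 0.0449
grasp_force: 0.0
```

```bash
python3 - <<'E'
from h import *
s=st(); C=cam("wrist"); im=arm.read_camera("wrist"); cv2.imwrite("pics/w15.png",im)
c=proj(C,[.566,.045,.04])[0]; print(c)
H=cv2.cvtColor(cv2.blur(im,(3,3)),cv2.COLOR_BGR2HSV)
for n,q in [("sl",(.570,.1155)),("sr",(.572,-.030))]:
    a=proj(C,[*q,.045])[0]; print(n,a)
m=((H[:,:,0]>16)&(H[:,:,0]<36)&(H[:,:,1]>60)).astype(np.uint8); n,L,S,cc=cv2.connectedComponentsWithStats(m)
for i in range(1,n):
    if S[i,4]>60: print(S[i],cc[i].round(1),W2S(onplane(C,cc[i],.045)).round(4))
x,y=int(c[0]),int(c[1]); cv2.imwrite("pics/w15c.png",cv2.resize(im[0:330,140:440],None,fx=1.8,fy=1.8))
E
```

```text
t 34.55 tcp [0.5602 0.0582 0.1484] w 0.0449 gf 0.0 F [-0.  -0.4 -0.9]
[[-0.032, 0.999, -0.001], [0.999, 0.032, -0.001], [-0.001, -0.001, -1.0]] [ 0.348  0.578 -0.812  1.981  0.571  0.826 -0.755]
[283.93371504 215.00267241]
sl [292.38847485 132.02914639]
sr [287.52383282 295.73508475]
[345  63  23  25 183] [355.1  76.1] [-0.0898  0.1151]
[367  63  11  12  70] [372.5  69.2] [-0.0768  0.1202]
[106 117  15  18  68] [111.7 127.2] [-0.2812  0.0775]
[265 122  25  24 446] [276.4 134.7] [-0.1499  0.0708]
[ 38 137   7  26  62] [ 40.5 148.6] [-0.3431  0.0611]
[ 46 136  14  45 236] [ 53.8 158.8] [-0.3333  0.0527]
[110 136  14  29 173] [117.5 150.3] [-0.2786  0.0591]
[267 283  22  22 400] [278.5 292.1] [-0.1483 -0.0688]
[158 320  24  74 947] [167.8 356.4] [-0.2558 -0.1396]
[374 320  25  74 968] [387.8 356.5] [-0.0423 -0.1396]
[ 124  404  415   16 2818] [400.9 414.1] [-0.0212 -0.2124]
```

View pics/w15c.png

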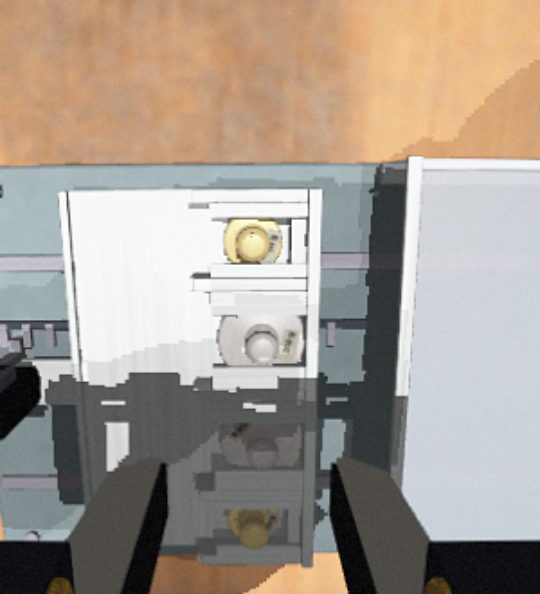

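All four are in their slots, but the small ones at crop (253,240) and (255,520) still stand a few mm short of the back stop (292). The large ones show a small gap too. I'll push each one home with closed fingers.

```bash
python3 - <<'E'
from h import *
s=st(); Y=YAW+np.pi/2
def P(y): return S2W(-.175,y)
b=go(*P(-.0725),.07,Y); b=go(*P(-.0725),.015,Y,b)
for y in (-.0265,.0265,.0725): b=go(*P(y),.015,Y,b)
E
```

```text
t 34.60 tcp [0.5602 0.0579 0.1481] w 0.0444 gf 0.0 F [-0.8 -0.6 -0.8]
[[-0.032, 0.999, -0.002], [1.0, 0.032, -0.001], [-0.001, -0.002, -1.0]] [ 0.348  0.579 -0.812  1.981  0.571  0.826 -0.755]
go [np.float64(0.5371108227443524), np.float64(-0.031086229502191413), 0.07] shift [-8.81 -2.57  7.82] turn [-0.0017  0.001  -0.0017]
go [np.float64(0.5371108227443524), np.float64(-0.031086229502191413), 0.015] shift [0.  0.  5.5] turn [0. 0. 0.]
go [np.float64(0.5355793058282735), np.float64(0.01488826838452579), 0.015] shift [4.6 0.  0. ] turn [0. 0. 0.]
go [np.float64(0.5338147319901826), np.float64(0.06785888551487387), 0.015] shift [ 5.3 -0.   0. ] turn [0. 0. 0.]
go [np.float64(0.5322832150741037), np.float64(0.11383338340159105), 0.015] shift [4.6 0.  0. ] turn [0. 0. 0.]
```

Request:
carry_out:
  motion:
    - [0, -4, -2, 0, 0, 0, 0]
    - [0, -8.8, -3.2, 2, 0, 0, 0]
    - [0, -8.8, -3.2, 6, 0, 0, 0]
    - [0, -8.8, -3.2, 7.8, 0, 0, 0]
    - [0, -8.8, -3.2, 7.8, 0, 0, 0]

```text
time: 35.1
tcp_pos: [0.5293, -0.0316, 0.0682]
eef_rot: [-0.002, 0.696, 0.718, -0.002]
contact_force: [0.4, 0.0, -0.1]
grip_width: 0.0097
grasp_force: 0.0
```

Request:
carry_out:
  motion:
    - [0, 0, 0, 2.5, 0, 0, 0]
    - [0, 0, 0, 5, 0, 0, 0]
    - [0, 0, 0, 5.5, 0, 0, 0]
    - [0, 0, 0.3, 5.5, 0, 0, 0]

```text
time: 35.5
tcp_pos: [0.5341, -0.0294, 0.0161]
eef_rot: [-0.0, 0.695, 0.719, -0.001]
contact_force: [-0.3, -0.5, -0.4]
grip_width: 0.0004
grasp_force: 0.0
```

Request:
carry_out:
  motion:
    - [0, 0, 0.3, 0, 0, 0, 0]
    - [0, 0, 0.6, 0, 0, 0, 0]
    - [0, 0, 0.9, 0, 0, 0, 0]
    - [0, 0, 0.9, 0, 0, 0, 0]

```text
time: 35.9
tcp_pos: [0.5443, -0.0292, 0.0167]
eef_rot: [0.0, 0.696, 0.719, 0.0]
contact_force: [0.6, 0.7, 0.7]
grip_width: 0.0008
grasp_force: 0.0
```

Request:
carry_out:
  motion:
    - [0, 0, 0.2, 0.1, 0, 0, 0]
    - [0, 0, 0.4, 0.1, 0, 0, 0]
    - [0, 0, 0.5, 0.1, 0, 0, 0]
    - [0, 0, 0.5, 0.1, 0, 0, 0]

```text
time: 36.3
tcp_pos: [0.5485, -0.0289, 0.0151]
eef_rot: [-0.0, 0.695, 0.719, 0.0]
contact_force: [0.4, 0.1, 0.9]
grip_width: 0.0004
grasp_force: 0.0
```

Request:
carry_out:
  motion:
    - [0, 0, 0.2, 0, 0, 0, 0]
    - [0, 0, 0.4, 0, 0, 0, 0]
    - [0, 0, 0.4, 0, 0, 0, 0]

```text
time: 36.6
tcp_pos: [0.5526, -0.0288, 0.0152]
eef_rot: [0.0, 0.695, 0.719, -0.0]
contact_force: [-0.5, -0.6, 1.5]
grip_width: 0.0006
grasp_force: 0.9
```

Request:
carry_out:
  motion:
    - [0, 0, 0.15, 0, 0, 0, 0]
    - [0, 0, 0.3, 0, 0, 0, 0]
    - [0, 0, 0.3, 0, 0, 0, 0]

```text
time: 36.9
tcp_pos: [0.5552, -0.0287, 0.0152]
eef_rot: [-0.0, 0.695, 0.719, -0.0]
contact_force: [-3.3, 0.5, 5.3]
grip_width: 0.0002
grasp_force: 3.0
```

Request:
carry_out:
  motion:
    - [0, 0, 0.15, 0, 0, 0, 0]
    - [0, 0, 0.3, 0, 0, 0, 0]
    - [0, 0, 0.3, 0, 0, 0, 0]

```text
time: 37.2
tcp_pos: [0.5568, -0.0286, 0.0155]
eef_rot: [-0.0, 0.695, 0.719, -0.001]
contact_force: [-8.2, 0.4, 13.8]
grip_width: 0.0005
grasp_force: 7.6
```

Request:
carry_out:
  motion:
    - [0, 0, -0.4, 0, 0, 0, 0]
    - [0, 0, -0.4, -3, 0, 0, 0]
    - [0, 0, -0.4, -7, 0, 0, 0]
    - [0, 4, -0.4, -10, 0, 0, 0]
    - [0, 8.7, -0.4, -13.2, 0, 0, 0]

```text
time: 37.7
tcp_pos: [0.5522, 0.0521, 0.1446]
eef_rot: [0.0, 0.697, 0.717, 0.0]
contact_force: [0.2, 0.4, 0.1]
grip_width: 0.0003
grasp_force: 0.0
```

Request:
carry_out:
  motion:
    - [0, 0, 0, 0, 0, 0, 0]
    - [0, 0, 0, 0, 0, 0, 0]
    - [0, 0, 0, 0, 0, 0, 0]

```text
time: 38.0
tcp_pos: [0.5514, 0.0513, 0.1425]
eef_rot: [-0.0, 0.696, 0.718, -0.001]
contact_force: [-0.5, 0.7, -0.0]
grip_width: 0.0005
grasp_force: 0.0
```

```bash
cat > look.py <<'E'
from h import *
import sys
s=st(); C=cam("wrist"); im=arm.read_camera("wrist"); cv2.imwrite(sys.argv[1],im)
H=cv2.cvtColor(cv2.blur(im,(3,3)),cv2.COLOR_BGR2HSV); g=cv2.cvtColor(im,cv2.COLOR_BGR2GRAY)
for n,y,z in [("sl",.0725,.033),("ll",.0265,.036),("lr",-.0265,.036),("sr",-.0725,.033)]:
    c=proj(C,[*S2W(-.14,y),z])[0]; x0,y0=int(c[0]),int(c[1])
    if n[0]=="s":
        m=((H[:,:,0]>16)&(H[:,:,0]<36)&(H[:,:,1]>35)).astype(np.uint8)[y0-25:y0+25,x0-40:x0+40]
        k,L,S,cc=cv2.connectedComponentsWithStats(m); i=1+np.argmax(S[1:,4]); e0,e1=x0-40+S[i,0],x0-40+S[i,0]+S[i,2]-1; r=y0-25+S[i,1]+S[i,3]//2
        print(n,"pred",c.round(1),"bbox",S[i],"x edges",[W2S(onplane(C,(e,r),z))[0].round(4) for e in (e0-.5,e1+.5)])
    print(n,y0,x0-45,''.join('%d'%(v//26) for v in g[y0,x0-45:x0+55]))
E
python3 look.py pics/w16.png
```

```text
t 38.00 tcp [0.5514 0.0513 0.1425] w 0.0005 gf 0.0 F [-0.5  0.7 -0. ]
[[-0.032, 0.999, -0.001], [0.999, 0.032, -0.001], [-0.001, -0.001, -1.0]] [ 0.357  0.575 -0.808  2.007  0.579  0.803 -0.757]
sl pred [299.9 123.6] bbox [ 16  15  32  26 687] x edges [np.float64(-0.1604), np.float64(-0.1347)]
sl 123 254 9999999999999999999966898998746777899999998777775336778994229999999421899999945555555555555555555555
ll 180 254 9999999999888889546777777777777776632466666777666456777676544567776269988884453555545555555555555555
lr 240 253 3333333333444444443333333334334323222222222332222366888888888888883588888655563222222222222222112122Traceback (most recent call last):
  File "look.py", line 9, in <module>
    k,L,S,cc=cv2.connectedComponentsWithStats(m); i=1+np.argmax(S[1:,4]); e0,e1=x0-40+S[i,0],x0-40+S[i,0]+S[i,2]-1; r=y0-25+S[i,1]+S[i,3]//2
                                                      ~~~~~~~~~^^^^^^^^^
    return _wrapfunc(a, 'argmax', axis=axis, out=out, **kwds)
    return bound(*args, **kwds)
ValueError: attempt to get argmax of an empty sequence
```

```bash
python3 - <<'E'
from h import *
Y=YAW+np.pi/2; p=S2W(-.17,.0725)
b=go(p[0],p[1]+.0015,.075,Y); b=go(p[0],p[1]+.0015,.0148,Y,b)
E
```

```text
go [np.float64(0.5372804431052686), np.float64(0.11549985263159965), 0.075] shift [ 6.49 -1.19  6.72] turn [-0.0016  0.0008 -0.0016]
go [np.float64(0.5372804431052686), np.float64(0.11549985263159965), 0.0148] shift [0.   0.   6.02] turn [0. 0. 0.]
```

Request:
carry_out:
  motion:
    - [0, 4, -1.2, 2, 0, 0, 0]
    - [0, 6.5, -1.2, 5, 0, 0, 0]
    - [0, 6.5, -1.2, 9, 0, 0, 0]
    - [0, 6.5, -1.2, 12.7, 0, 0, 0]
    - [0, 6.5, -1.2, 12.7, 0, 0, 0]

```text
time: 38.55
tcp_pos: [0.5348, 0.1155, 0.012]
eef_rot: [-0.002, 0.695, 0.719, -0.003]
contact_force: [-0.0, -0.0, -0.3]
grip_width: 0.0003
grasp_force: 0.0
```

Request:
carry_out:
  motion:
    - [0, 0, 0.4, 0, 0, 0, 0]
    - [0, 0, 0.8, 0, 0, 0, 0]
    - [0, 0, 1.2, 0, 0, 0, 0]
    - [0, 0, 1.6, 0, 0, 0, 0]
    - [0, 0, 1.6, 0, 0, 0, 0]

```text
time: 39.05
tcp_pos: [0.5535, 0.1175, 0.0179]
eef_rot: [0.0, 0.696, 0.718, -0.0]
contact_force: [-7.0, -0.3, 11.3]
grip_width: 0.0008
grasp_force: 6.2
```

Request:
carry_out:
  motion:
    - [0, 0, 0.15, 0, 0, 0, 0]
    - [0, 0, 0.3, 0, 0, 0, 0]
    - [0, 0, 0.3, 0, 0, 0, 0]

```text
time: 39.35
tcp_pos: [0.5551, 0.1177, 0.0183]
eef_rot: [0.0, 0.695, 0.719, -0.001]
contact_force: [-11.5, -0.7, 18.6]
grip_width: 0.0007
grasp_force: 10.7
```

Request:
carry_out:
  motion:
    - [0, 0, -0.8, 0, 0, 0, 0]
    - [0, 0, -0.8, 0, 0, 0, 0]
    - [0, 0, -0.8, 0.4, 0, 0, 0]
    - [0, 0, -0.8, 0.4, 0, 0, 0]

```text
time: 39.75
tcp_pos: [0.5484, 0.1178, 0.0133]
eef_rot: [0.0, 0.695, 0.719, 0.0]
contact_force: [-6.3, 0.4, 10.2]
grip_width: 0.0007
grasp_force: 6.3
```

Request:
carry_out:
  motion:
    - [0, 0, 0.2, 0, 0, 0, 0]
    - [0, 0, 0.4, 0, 0, 0, 0]
    - [0, 0, 0.6, 0, 0, 0, 0]
    - [0, 0, 0.6, 0, 0, 0, 0]

```text
time: 40.15
tcp_pos: [0.5519, 0.1183, 0.0139]
eef_rot: [-0.001, 0.695, 0.719, -0.001]
contact_force: [-17.3, 0.1, 31.4]
grip_width: 0.0007
grasp_force: 16.9
```

Request:
carry_out:
  motion:
    - [0, 0, -1.2, 0, 0, 0, 0]
    - [0, 0, -1.2, -3, 0, 0, 0]
    - [0, -4, -1.2, -8, 0, 0, 0]
    - [0, -8, -1.2, -13, 0, 0, 0]
    - [0, -12, -1.2, -13.5, 0, 0, 0]

```text
time: 40.65
tcp_pos: [0.5478, 0.0106, 0.1447]
eef_rot: [0.001, 0.694, 0.72, 0.002]
contact_force: [0.6, -0.7, 0.1]
grip_width: 0.0005
grasp_force: 0.0
```

Request:
carry_out:
  motion:
    - [0, 0, 1, 0, 0, 0, 0]
    - [0, 0, 1, 0, 0, 0, 0]
    - [0, 0, 1, 0, 0, 0, 0]
    - [0, 0, 1, 0, 0, 0, 0]

```text
time: 41.05
tcp_pos: [0.5555, 0.0114, 0.141]
eef_rot: [-0.001, 0.694, 0.72, -0.0]
contact_force: [-0.4, 0.3, -0.3]
grip_width: 0.0004
grasp_force: 0.0
```

```bash
sed -i 's/    if n\[0\]=="s":/    if n[0]=="s" and y0<380:/; s/i=1+np.argmax(S\[1:,4\]); e0/i=int(np.argmax(np.r_[0,S[1:,4]])); e0/' look.py; python3 look.py pics/w17.png
```

```text
t 41.05 tcp [0.5555 0.0114 0.141 ] w 0.0004 gf 0.0 F [-0.4  0.3 -0.3]
[[-0.035, 0.999, -0.001], [0.999, 0.035, 0.001], [0.001, -0.001, -1.0]] [ 0.433  0.581 -0.814  2.005  0.586  0.805 -0.687]
sl pred [297.7  71.2] bbox [ 19  13  35  28 688] x edges [np.float64(-0.1571), np.float64(-0.1301)]
sl 71 252 9999999999999999999999996799999986778999999999999877677777626999999943499999994555555566666666666665
ll 131 251 9999999999999999557888888888888886446667799999987776788777644346788732799999822236666422222222222222
lr 196 250 7887888877888877786677777776667784243366777777777764578888888888887626888886544444444444445454554445
sr pred [294.9 246.3] bbox [ 23  17  31  22 521] x edges [np.float64(-0.1562), np.float64(-0.1288)]
sr 246 249 3223333344334433434434333343333333222322222232222236644457368888888468887775555555552222222222111111
```

All four now stand within about 2 mm of their stops (gaps of 1–2.5 px). I'll turn back and grip the handle.

Request:
carry_out:
  motion:
    - [4, 0, -2, -2, 0, 0, 0.14]
    - [4, 1, -4, -2, 0, 0, 0.28]
    - [4, 2, -6, -2, 0, 0, 0.42]
    - [5, 2.5, -8, -2, 0, 0, 0.56]
    - [5, 2.7, -9, -2, 0, 0, 0.7]

```text
time: 41.6
tcp_pos: [0.4631, 0.0354, 0.1613]
eef_rot: [-0.0, 0.9, 0.436, -0.001]
contact_force: [-0.3, 0.6, 0.1]
grip_width: 0.0357
grasp_force: 0.0
```

Request:
carry_out:
  motion:
    - [5, 0, 0, 0, 0, 0, 0.14]
    - [5, 0, 0, 0, 0, 0, 0.28]
    - [5, 0, 0, 0, 0, 0, 0.42]
    - [5, 0, 0, 0, 0, 0, 0.56]
    - [5, 0, 0, 0, 0, 0, 0.7]

```text
time: 42.1
tcp_pos: [0.4647, 0.0351, 0.1612]
eef_rot: [-0.0, 0.995, 0.1, -0.0]
contact_force: [-0.3, 1.1, 0.4]
grip_width: 0.05
grasp_force: 0.0
```

Request:
carry_out:
  motion:
    - [5, 0, 0, 0, 0, 0, 0.14]
    - [5, 0, 0, 0, 0, 0, 0.171]
    - [5, 0, 0, 0, 0, 0, 0.171]
    - [5, 0, 0, 0, 0, 0, 0.171]

```text
time: 42.5
tcp_pos: [0.4651, 0.0344, 0.1614]
eef_rot: [0.0, 1.0, 0.019, -0.0]
contact_force: [0.7, -0.4, 0.0]
grip_width: 0.0501
grasp_force: 0.0
```

```bash
python3 - <<'E'
from h import *
s=st(); b=go(.4415,.0383,.06,.0333); go(.4415,.0383,.016,.0333,b)
C=cam("wrist"); im=arm.read_camera("wrist"); cv2.imwrite("pics/w18.png",im)
c=proj(C,[.4415,.0375,.078])[0]; print(c); g=cv2.cvtColor(im,cv2.COLOR_BGR2GRAY); x,y=int(c[0]),int(c[1])
for r in range(y-40,y+44,6): print(r,x-45,''.join('%d'%(v//26) for v in g[r,x-45:x+45]))
E
```

```text
t 42.50 tcp [0.4651 0.0344 0.1614] w 0.0501 gf 0.0 F [ 0.7 -0.4  0. ]
[[0.999, 0.037, -0.0], [0.037, -0.999, -0.0], [-0.0, 0.0, -1.0]] [ 0.14   0.367 -0.438  2.188  0.259  0.636 -2.016]
go [0.4415, 0.0383, 0.06] shift [-2.34 -0.48 10.14] turn [0.     0.0004 0.0038]
go [0.4415, 0.0383, 0.016] shift [0.  0.  4.4] turn [0. 0. 0.]
[271.89646311 237.44180655]
197 226 555555555555553111111122222222111122333333224885333333333333322222222222232222222332222222
203 226 555555555555553111000112121211122222233311000000000000012233222222222222222222222322222222
209 226 555555555555553121121222222212211122310000000000000000000002321223223322222233232332222222
215 226 555555555555553121100112211111111111000000000000000000000002221223223223222232222323222233
221 226 555555555455553221111121110111111110000000000000000000000001221112322223232222333322332333
227 226 555555555555555531212112111113442110000000000000000000000000221112233223322223223232223332
233 226 554444444444444444212111211113443310000000000000000000000000224455555555555433343332322322
239 226 555555555555555555555555521111111110000000000000000000000000666666666666666666666666666666
245 226 555555555555555555555555553111111111000000000000000000000001556666666666666666666666666666
251 226 556555555555555444445554454454445544444445555555555555555555556666666666666666666666666666
257 226 245555544544444444444444444444444444444445555555555555555555555566566666666666666666666666
263 226 035555555554454445545555555555555555555555555555555555555555444555555555555555555555556566
269 226 025555555555555555555555555555555555555555555555555555555555554445555555555555555555555555
275 226 004666666666666555555555555555555555555555555555555555555555555555666666666666666666666655
```

Request:
carry_out:
  motion:
    - [5, -1.2, -0.4, 3, 0, 0, 0.004]
    - [5, -2.2, -0.4, 6, 0, 0, 0.004]
    - [5, -2.2, -0.4, 10, 0, 0, 0.004]
    - [5, -2.2, -0.4, 13, 0, 0, 0.004]
    - [5, -2.2, -0.4, 14.4, 0, 0, 0.004]

```text
time: 43.05
tcp_pos: [0.4421, 0.0372, 0.0153]
eef_rot: [-0.0, 1.0, 0.016, -0.001]
contact_force: [-0.5, -0.1, -0.2]
grip_width: 0.0499
grasp_force: 0.0
```

Request:
carry_out:
  motion:
    - [0, 0, 0, 0, 0, 0, 0]
    - [0, 0, 0, 0, 0, 0, 0]
    - [0, 0, 0, 0, 0, 0, 0]
    - [0, 0, 0, 0, 0, 0, 0]
    - [0, 0, 0, 0, 0, 0, 0]
  force: 25

```text
time: 43.55
tcp_pos: [0.4438, 0.0379, 0.0184]
eef_rot: [-0.001, 1.0, 0.015, 0.001]
contact_force: [-1.9, 3.4, 2.4]
grip_width: 0.0213
grasp_force: 25.0
```

```bash
python3 - <<'E'
from h import *
s=st()
E
```

```text
t 43.55 tcp [0.4438 0.0379 0.0184] w 0.0213 gf 25.0 F [-1.9  3.4  2.4]
[[1.0, 0.03, 0.002], [0.03, -1.0, 0.001], [0.002, -0.001, -1.0]] [-0.079  0.596 -0.189  2.36   0.504  0.218 -2.271]
```

Request:
carry_out:
  motion:
    - [0, 0.2, 0, 0, 0, 0, 0]
    - [0, 0.7, 0, 0, 0, 0, 0]
    - [0, 1.4, 0, 0, 0, 0, 0]
    - [0, 2.2, 0, 0, 0, 0, 0]
    - [0, 3.0, 0, 0, 0, 0, 0]

```text
time: 44.05
tcp_pos: [0.474, 0.039, 0.0184]
eef_rot: [-0.001, 1.0, 0.015, 0.001]
contact_force: [-2.4, 4.3, 5.3]
grip_width: 0.0212
grasp_force: 25.0
```

Request:
carry_out:
  motion:
    - [0, 0.8, 0, 0, 0, 0, 0]
    - [0, 1.6, 0, 0, 0, 0, 0]
    - [0, 2.4, 0, 0, 0, 0, 0]
    - [0, 3.2, 0, 0, 0, 0, 0]
    - [0, 4.0, 0, 0, 0, 0, 0]

```text
time: 44.55
tcp_pos: [0.5139, 0.0405, 0.0184]
eef_rot: [-0.001, 1.0, 0.015, 0.001]
contact_force: [-1.5, 6.1, 3.5]
grip_width: 0.0209
grasp_force: 25.0
```

Request:
carry_out:
  motion:
    - [0, 0.8, 0, 0, 0, 0, 0]
    - [0, 1.6, 0, 0, 0, 0, 0]
    - [0, 2.4, 0, 0, 0, 0, 0]
    - [0, 3.2, 0, 0, 0, 0, 0]
    - [0, 4.0, -0.02, 0, 0, 0, 0]

```text
time: 45.05
tcp_pos: [0.5538, 0.042, 0.0184]
eef_rot: [-0.001, 1.0, 0.015, 0.001]
contact_force: [-1.3, 6.5, 3.0]
grip_width: 0.021
grasp_force: 25.0
```

Request:
carry_out:
  motion:
    - [0, 0.8, 0, 0, 0, 0, 0]
    - [0, 1.6, 0, 0, 0, 0, 0]
    - [0, 2.4, 0, 0, 0, 0, 0]
    - [0, 3.0, -0.02, 0, 0, 0, 0]
    - [0, 3.4, -0.02, 0, 0, 0, 0]

```text
time: 45.55
tcp_pos: [0.5879, 0.0433, 0.0184]
eef_rot: [-0.001, 1.0, 0.015, 0.001]
contact_force: [-2.5, 5.9, 4.1]
grip_width: 0.0211
grasp_force: 25.0
```

```bash
python3 - <<'E'
from h import *
s=st()
E
```

```text
t 45.55 tcp [0.5879 0.0433 0.0184] w 0.0211 gf 25.0 F [-2.5  5.9  4.1]
[[1.0, 0.03, 0.002], [0.03, -1.0, 0.002], [0.002, -0.002, -1.0]] [ 0.042  0.693 -0.313  2.029  0.436  0.481 -2.135]
```

Request:
carry_out:
  motion:
    - [0, 0.4, 0, 0, 0, 0, 0]
    - [0, 0.8, 0, 0, 0, 0, 0]
    - [0, 1.1, 0, 0, 0, 0, 0]
    - [0, 1.25, 0, 0, 0, 0, 0]
    - [0, 1.25, 0, 0, 0, 0, 0]

```text
time: 46.05
tcp_pos: [0.5995, 0.0437, 0.0185]
eef_rot: [-0.001, 1.0, 0.015, 0.0]
contact_force: [-3.1, 5.5, 4.7]
grip_width: 0.0211
grasp_force: 25.0
```

Request:
carry_out:
  motion:
    - [0, 0.1, 0, 0, 0, 0, 0]
    - [0, 0.1, 0, 0, 0, 0, 0]

```text
time: 46.25
tcp_pos: [0.5995, 0.0437, 0.0184]
eef_rot: [-0.001, 1.0, 0.015, -0.0]
contact_force: [-5.6, 5.9, 6.0]
grip_width: 0.0209
grasp_force: 25.0
```

Request:
carry_out:
  motion:
    - [5, 0, 0, 0, 0, 0, 0]
    - [5, 0, 0, 0, 0, 0, 0]
    - [5, 0, 0, 0, 0, 0, 0]
    - [5, 0, 0, 0, 0, 0, 0]
    - [5, 0, 0, -3, 0, 0, 0]

```text
time: 46.75
tcp_pos: [0.5988, 0.0408, 0.0452]
eef_rot: [0.001, 1.0, 0.014, -0.003]
contact_force: [-0.3, -0.2, 0.4]
grip_width: 0.0497
grasp_force: 0.0
```

Request:
carry_out:
  motion:
    - [5, 0, 0, -4, 0, 0, 0]
    - [5, -4, 0, -9, 0, 0, 0]
    - [5, -8, 0, -14, 0, 0, 0]
    - [5, -11, 2, -18, 0, 0, 0]
    - [5, -11, 4, -20, 0, 0, 0]

```text
time: 47.25
tcp_pos: [0.4908, 0.0017, 0.2454]
eef_rot: [0.0, 1.0, 0.016, -0.001]
contact_force: [1.4, -1.0, -0.0]
grip_width: 0.05
grasp_force: 0.0
```

Request:
carry_out:
  motion:
    - [5, 0, 0, 0, 0, 0, 0]
    - [5, 0, 0, 0, 0, 0, 0]
    - [5, 0, 0, 0, 0, 0, 0]

```text
time: 47.55
tcp_pos: [0.4933, 0.0013, 0.2432]
eef_rot: [-0.0, 1.0, 0.014, -0.0]
contact_force: [0.9, 0.7, -0.6]
grip_width: 0.0503
grasp_force: 0.0
```

```bash
python3 - <<'E'
from h import *
s=st(); C=cam("wrist"); im=arm.read_camera("wrist"); cv2.imwrite("pics/w19.png",im)
a=cv2.imread("pics/w1raw.png")
# handle and pad profile at z .078, compare with the start picture (pad out)
c=proj(C,[*S2W(-.108,0),.078])[0]; g=cv2.cvtColor(im,cv2.COLOR_BGR2GRAY); x,y=int(c[0]),int(c[1]); print(c)
for r in range(y-20,y+24,4): print(r,x-30,''.join('%d'%(v//26) for v in g[r,x-30:x+30]))
g=cv2.cvtColor(a,cv2.COLOR_BGR2GRAY)
for r in range(54,76,6): print('start',r,''.join('%d'%(v//26) for v in g[r,200:260]))
# weights seen through the clear cover in scene
b=arm.read_camera("scene"); C=cam("scene"); H=cv2.cvtColor(b,cv2.COLOR_BGR2HSV); cv2.imwrite("pics/s19.png",b)
for n,yy in (("sl",.0725),("ll",.0265),("lr",-.0265),("sr",-.0725)):
    q=proj(C,[*S2W(.013,yy),.04])[0].round().astype(int); print(n,q,H[q[1]-3:q[1]+4:2,q[0]-3:q[0]+4:2].reshape(-1,3)[:,2].tolist())
E
```

```text
t 47.55 tcp [0.4933 0.0013 0.2432] w 0.0503 gf 0.0 F [ 0.9  0.7 -0.6]
[[1.0, 0.028, -0.001], [0.028, -1.0, 0.0], [-0.001, -0.0, -1.0]] [ 0.283  0.294 -0.508  2.035  0.188  0.857 -1.872]
[234.15440689  69.6955589 ]
49 204 333333322222333323223223323433333343334444444444322222222222
53 204 222222222222222222222222223444444433434344444444322222222222
57 204 664444444433322444444444447999999999999999999999822465555555
61 204 555555556533332666666652100000000000000147999999921465556566
65 204 666666666653435666664101222222222222221100005999922566666666
69 204 666666666653325666664201222222222222222110000014432577777776
73 204 666666666666855666654201222222222222222111000004533333333367
77 204 666666666664335666654301122222222222222110000003443323333367
81 204 666666666664434666665301122222222222222211000003443333333323
85 204 666667777665785566555310122222222222212111000003543233333332
89 204 666666776775333235777776643200000000000000000023443333333332
start 54 666666666665334556665301122222222222222110000699993356666666
start 60 666666666666453566665300122222222222222111000003663333233325
start 66 666666666666332566655310122222222222222210000001454323333325
start 72 666666666666565466555420122222222222222210000001455333333333
sl [230 186] [152, 151, 151, 152, 152, 151, 151, 151, 151, 150, 151, 150, 152, 151, 153, 152]
ll [244 180] [150, 151, 151, 151, 151, 150, 151, 150, 151, 151, 151, 151, 152, 151, 152, 151]
lr [261 173] [151, 151, 151, 152, 150, 152, 151, 151, 151, 151, 150, 150, 152, 151, 151, 151]
sr [274 167] [152, 151, 151, 151, 152, 151, 150, 151, 151, 149, 151, 151, 152, 151, 152, 151]
```

```bash
python3 - <<'E'
from h import *
C=cam("wrist"); print([onplane(C,(235,r),.078)[:2].round(4) for r in (61,88.5)], "start: x .6104-.0012*.. ->", (S2W(-.1011,.0005)-[0,.002]).round(4),(S2W(-.1248,.0013)-[0,.002]).round(4))
r=arm.hand_in(); print(r)
E
```

```text
[array([0.6087, 0.0435]), array([0.5846, 0.0435])] start: x .6104-.0012*.. -> [0.6085 0.0423] [0.5848 0.0423]
the job is handed in; nothing more can be done
None
```

I handed the job in: all four weights are in slots of their own size, within about 2 mm of the back stops when last measured before closing. The shuttle is home with the release fully out, judging by the handle matching the start picture, but I couldn't see the weights under the cover afterwards, and the hand-in returned no verdict.

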